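# Load the blank holder and pin its gate shut

### The arm

A 6-joint arm with a two-finger parallel gripper is mounted at the origin on the work surface. World frame = base frame: x ahead of the robot, y to its left, z up, the work surface at z = 0. Lengths are in m, angles in rad, forces in N, time in s.
With the tool pointing down it reaches from about 0.375 to 0.9 m from the base axis. Payload 3.1 kg.
Tool frame: the origin (TCP) lies midway between the tips of the shut fingers; the grasp point (between the pads) lies 19 mm behind it (manip.tcp_to_grasp is the distance from the TCP to the grasp point, in m); z points along the fingers, y is the line along which they close (so a half turn about z gives the same grasp; the last joint's range is limited). The gripper opens to 85 mm and grips with 20 to 120 N. Pads are 22 mm wide; open, the fingers measure 114 mm over their backs; the gripper's body (76 mm by 85 mm) begins 54 mm behind the grasp point. The pads swing forward as they close: fully open they stand 13 mm farther back than shut.
Start: joints at [-1.448, 0.527, 1.433, -0, 1.181, -0.178], TCP at [0.185, -0.597, 0.231] pointing down, gripper open.
Joint ranges: [-3.08, 3.08], [-0.75, 2.2], [0.22, 2.44], [-1.43, 4.57], [0, 2.65], [-2.85, 2.85]. Speed limits (rad/s): [2.79, 2.79, 3.14, 3.14, 3.14, 3.14].

### API

Orientations are given as a unit quaternion [x, y, z, w].
In Python, from station import manip gives the robot as it stands. The module is installed in compiled form; this text tells all that it offers.
- The arm moves only by the shell command python3 -m crank 'ROWS' [OPENING] [FORCE]. ROWS is JSON, a list of rows, each a list of 2 entries, a list of its own where there are three numbers: the shift along the tool's x, y, z in cm, then the turn about the tool's z in degrees. In form: [[[x, y, z], spin], ...]. A call has 1 to 10 rows; each row is the pose to reach, as a shift and turn from the pose commanded when the call began, along the tool's axes at that moment; what a row does not reach only later rows make up. A row lasts 1/10 s, in which the tool goes at most 50 mm and 8.59 degrees, less where a joint would pass 70% of its speed; a pose out of reach is approached as far as the arm can. A call with a gripper value outside its range is refused whole. OPENING is the finger opening in cm, from 0 to 8.54, set as the call begins (- or left out, the last holds). The fingers move at their own pace and stop on an object; FORCE is the grip in N (left out, the last holds). Time passes only in rows, so rows that repeat a pose let the fingers close. It gives the time, the measured TCP pose, the force and the opening at its end, in the units of the state.
- manip.sense(): the state, without advancing time (a new reading comes with each control period).
- manip.snapshot(name): name is "scene" or "top" or "wrist"; returns the picture (480x640x3 uint8, red, green, blue); there is no depth.
- manip.camera_params(name): a dict with "fx", "fy", "cx", "cy" (pixels), "pose" (4x4, takes a point from camera to world coordinates). Camera axes: x right, y up, looking along -z (the intrinsics and any distortion apply to the point x, -y, -z); pixel columns grow to the right and rows downward; lengths in m; the calibration is good to about 2 mm. A picture is of the moment at which its call begins: read the wrist's pose just before it. camera_params takes no time and is no camera call; for the wrist camera it gives the pose at the moment of the call.
- manip.sign_off(): hands the job in, once; it reports no verdict.
The state is a dict: "t": time; "q": joint angles; "qd": joint speeds; "tau": joint torques, N m; "tcp_pos": TCP position; "tool_rot": TCP orientation; "force": force on the tool from outside, world axes, zero at the start; "ft_torque": the same for the moment, N m; "finger_gap": opening from 0.0 (shut) to 1.0 (fully open).
Only numpy, scipy, OpenCV 4.12 (cv2) and the standard library are available. Lean on these libraries where they do the work, as an engineer would, in place of code of your own. Each camera call takes 0.05 s, during which the arm holds its last target. There are 200 camera calls.

### The job

Get the blank holder ready to go into the rinse: put the dressing stick that was left lying on the nests into the steel tray, and set every glass blank on the bench flat and fully home in the nest of its own outline. When all the blanks are in, fold the gate down over them until it is fully shut, then lock it with the two retaining pins, one through the clevis at each end, each pushed in from outside until its grip is up against the clevis. Do not knock over the spray bottle or the grit jar.

Things in the scene. Friction and masses are not known exactly. Their poses are not given: they have to be found in the camera images.
- holder: the blank holder, fixed: aluminium base plate 14 mm thick, spanning x = -125 to 95, y = -172 to 172 mm; three black nests side by side (centres x = 12, y = -79, 0, 79 mm), a steel gate hinged along its far (+x) edge, a clevis at each front corner. Origin on the bench under it. Tops of seated blanks are 44 mm above the bench.
- clevis_left (a point): centre of the 18 mm hole in the outer face of the left (+y) clevis, 52 mm above the bench; its axis is the holder's y and the pin enters moving to -y. The clevis is two upright cheeks 8 mm thick, 36 mm wide, 74 mm high, 22 mm apart; the shut gate's 10 mm tab stands between them with the holes in line, 38 mm from outermost to innermost face.
- clevis_right (a point): the same for the right (-y) clevis, the mirror image: the pin enters moving along the holder's +y.
- gate (a joint): angle of the gate in rad: 0 = fully shut (level, on its stop), positive = opened upward; starts near upright at 1.58 to 1.76, stops at 1.78. Hinge axis along the holder's y at x = 85 mm, 52 mm above the bench. 0.4 kg; its stiff hinge (0.2 N m) holds it near upright, but it falls shut from below about 0.9 rad. Side arms at y = +-144 mm, with tabs reaching 202 mm from the hinge.
- gate_rail (a point): middle of the gate's round front rail, a bar 12 mm thick along the holder's y, 160 mm from the hinge axis (212 mm above the bench when upright, 52 mm when shut); it can be pinched from above and turns between the fingers, or be pushed. A flat cross bar lies 73 mm from the hinge.
- blank_round: opal-white cast-glass blank, a disc 60 mm in diameter, 30 mm thick, lying flat on the bench; plain on both faces; origin at its very centre, 15 mm above the bench, z up. About 0.2 kg. May be absent. It belongs in nest_round.
- blank_square: opal-white cast-glass blank, a square 54 x 54 mm, 30 mm thick, lying flat on the bench; plain on both faces; origin at its very centre, 15 mm above the bench, z up. About 0.2 kg. May be absent. It belongs in nest_square.
- blank_oblong: opal-white cast-glass blank, a rectangle 74 mm (its x) by 44 mm (its y), 30 mm thick, lying flat on the bench; plain on both faces; origin at its very centre, 15 mm above the bench, z up. About 0.2 kg. May be absent. It belongs in nest_oblong.
- nest_round: black plastic nest plate 100 x 77 x 12 mm (x, y, z), fixed on the holder's base, with a round opening 64 mm in diameter cut right through it, 12 mm deep, down to the base plate; its blank has 2 mm of play on each side. Which of the three places it has varies. Origin: centre of the opening on the nest's underside, 14 mm above the bench; axes as the holder's.
- nest_square: black plastic nest plate 100 x 77 x 12 mm (x, y, z), fixed on the holder's base, with a square opening 58 x 58 mm cut right through it, 12 mm deep, down to the base plate; its blank has 2 mm of play on each side. Which of the three places it has varies. Origin: centre of the opening on the nest's underside, 14 mm above the bench; axes as the holder's.
- nest_oblong: black plastic nest plate 100 x 77 x 12 mm (x, y, z), fixed on the holder's base, with a rectangular opening 78 mm (x) by 48 mm (y) cut right through it, 12 mm deep, down to the base plate; its blank has 2 mm of play on each side. Which of the three places it has varies. Origin: centre of the opening on the nest's underside, 14 mm above the bench; axes as the holder's.
- pin_a: one of two alike retaining pins, either fits either clevis; lies flat: black square grip 60 mm long, 22 x 22 mm, then a round steel shaft 14 mm thick, 62 mm long, its last 12 mm tapered to 6 mm. Origin on the axis at the shoulder where shaft meets grip (11 mm up when lying flat); x towards the nose, so the grip spans x = -60 to 0. Mass centre near the shoulder; 0.13 kg.
- pin_b: one of two alike retaining pins, either fits either clevis; lies flat: black square grip 60 mm long, 22 x 22 mm, then a round steel shaft 14 mm thick, 62 mm long, its last 12 mm tapered to 6 mm. Origin on the axis at the shoulder where shaft meets grip (11 mm up when lying flat); x towards the nose, so the grip spans x = -60 to 0. Mass centre near the shoulder; 0.13 kg.
- stick: red-brown dressing stick, a bar 140 x 24 x 24 mm (long along its x), 0.12 kg, at first lying on top of the nests (26 mm above the bench), roughly along the holder's x. Origin at its very centre.
- tray: open steel tray, fixed on the bench: 110 mm (x) by 190 mm (y), 26 mm high, walls and floor about 4 to 5 mm. Origin at the centre of its underside; the stick belongs inside, lying along y.
- spray: white plastic spray bottle, 62 mm in diameter, 170 mm high, standing on the bench; origin at the centre of its underside. Leave it standing.
- grit_jar: amber glass jar of grit, 76 mm in diameter, 100 mm high, standing on the bench; origin at the centre of its underside. Leave it standing.
There are look-alikes about, which are no part of the job. Leave any yellow look-alike of the pin_b alone.

How it is judged:
By the outcome, as a careful person would: the job done as asked, in the order asked, and still so for the second after the job is handed in, with the robot touching nothing.
Of blank_round, blank_square, blank_oblong only 2 to 3 are there at a start; the rules pass over those that are not, and their reading is None.
At some moment in a run one of blank_round, blank_square, blank_oblong, pin_a, pin_b may be knocked a few centimetres aside while the robot is not near it.
Once in a run the grip may slacken for a moment while it holds something.
It also fails if it takes over 210 s, if anything falls off the work surface, if the arm or the gripper's body presses on something with over 40 N, if the wrist force passes 120 N, or if a joint passes its speed limit or range.

## Working session

There is one attempt and no reset: what is moved stays moved. The work goes in short steps, Python scripts to look and compute and a shell command to move; the robot and the scene stay as the last step left them, time stands still between calls to the robot, and variables do not carry over. Pictures are saved under pics/ and viewed, on a budget of 14 in all, crops included, one or two more only if the job needs it, and the job is handed in when it is done.

```bash
mkdir -p pics
cat > h.py <<'E'
import numpy as np, cv2
from station import manip
from scipy.spatial.transform import Rotation as R
def snap(n,f):
    c=manip.camera_params(n); im=manip.snapshot(n); cv2.imwrite('pics/'+f+'.png',im[:,:,::-1]); np.savez('pics/'+f+'.npz',im=im,**{k:np.array(v) for k,v in c.items()}); return im,c
def load(f):
    d=np.load('pics/'+f+'.npz'); return d['im'],{k:d[k] for k in d.files if k!='im'}
def ray(c,u,v,z):
    P=np.array(c['pose']); d=P[:3,:3]@np.array([(u-c['cx'])/c['fx'],-(v-c['cy'])/c['fy'],-1]); o=P[:3,3]
    return o+d*(z-o[2])/d[2]
def proj(c,p):
    P=np.array(c['pose']); q=P[:3,:3].T@(np.array(p)-P[:3,3]); return c['cx']-c['fx']*q[0]/q[2], c['cy']+c['fy']*q[1]/q[2]
def shift(p,s=None):
    """world target TCP -> tool shift cm"""
    s=s or manip.sense(); return np.round(R.from_quat(s['tool_rot']).inv().apply(np.array(p)-s['tcp_pos'])*100,2)
E
python3 - <<'E'
from h import *
for n in('top','scene'):
    im,c=snap(n,n+'0'); print(n,im.shape,{k:np.round(v,3).tolist() for k,v in c.items()})
print(manip.sense(), manip.tcp_to_grasp)
E
```

```text
top (480, 640, 3) {'fx': 452.995, 'fy': 452.995, 'cx': 319.449, 'cy': 238.381, 'pose': [[0.022, 0.995, -0.093, 0.406], [-0.999, 0.024, 0.023, -0.101], [0.025, 0.092, 0.995, 1.496], [0.0, 0.0, 0.0, 1.0]]}
scene (480, 640, 3) {'fx': 479.948, 'fy': 479.948, 'cx': 311.583, 'cy': 245.226, 'pose': [[0.578, -0.719, 0.385, 1.007], [0.816, 0.505, -0.282, -0.468], [0.009, 0.477, 0.879, 1.092], [0.0, 0.0, 0.0, 1.0]]}
{'t': 0.1, 'q': array([-1.44847794e+00,  5.28370646e-01,  1.43374418e+00, -2.63432800e-06,
        1.18143114e+00, -1.78490721e-01]), 'qd': array([ 9.47092527e-04, -1.02370783e-03, -3.72595943e-03,  1.76805567e-03,
       -4.34358597e-04,  2.43357667e-05]), 'tau': array([ 8.70730328e-04, -4.43301916e+01, -1.78586662e+01, -1.68624670e-04,
        3.83797305e-03, -7.96016053e-06]), 'tcp_pos': array([ 0.18513737, -0.59628456,  0.2304426 ]), 'tool_rot': array([ 9.88709995e-01,  1.49838555e-01,  2.62092649e-05, -9.76303317e-04]), 'force': array([-0.30982233,  0.49394468, -0.20608328]), 'ft_torque': array([-0.02392407, -0.01200354, -0.01180872]), 'finger_gap': 1.0036019764892592} 0.0187
```

View pics/top0.png

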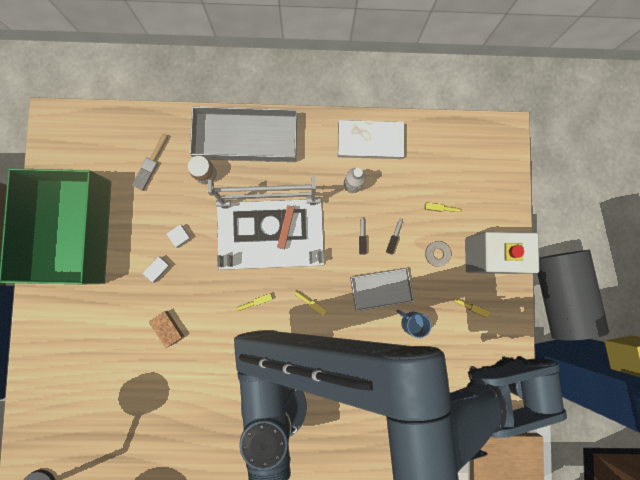

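View pics/scene0.png

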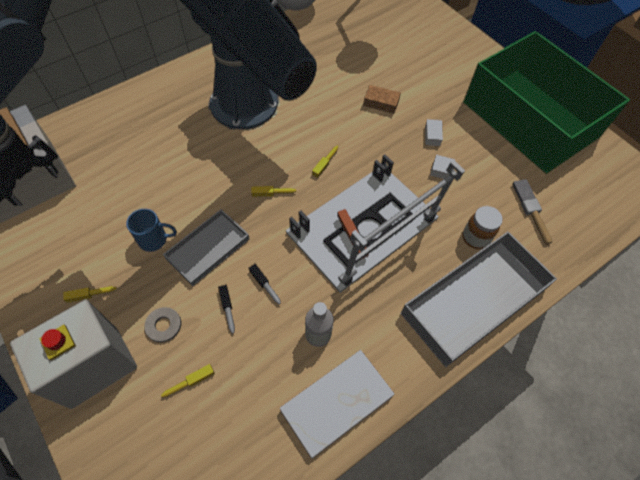

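The steel tray that fits 110x190 mm is the small one at top (381,288); the one at (245,135) is too large. The pins with black grips are at (363,235) and (396,235), and the four yellow ones are look-alikes. White blocks sit at (179,236) and (156,268). I'll confirm with an enlarged crop and measure.

Run:
```python
from h import *
im,c=load('top0')
a=cv2.resize(im[190:300,130:240],(440,440),interpolation=cv2.INTER_CUBIC)
b=cv2.resize(im[175:275,205:335],None,fx=4,fy=4,interpolation=cv2.INTER_CUBIC)[:440]
d=cv2.resize(im[205:315,345:425],(320,440),interpolation=cv2.INTER_CUBIC)
b=cv2.copyMakeBorder(b,0,440-b.shape[0],0,0,cv2.BORDER_CONSTANT)
o=np.hstack([a,b,d]); print(o.shape); o=cv2.resize(o,(800,int(o.shape[0]*800/o.shape[1])));cv2.imwrite('pics/crop1.png',o[:,:,::-1])
hsv=cv2.cvtColor(im,cv2.COLOR_RGB2HSV)
def rects(m,z,box,mina):
    u0,v0,u1,v1=box; M=np.zeros_like(m);M[v0:v1,u0:u1]=m[v0:v1,u0:u1]
    for k in cv2.findContours(M,cv2.RETR_EXTERNAL,cv2.CHAIN_APPROX_NONE)[0]:
        if cv2.contourArea(k)<mina: continue
        W=np.array([ray(c,*p[0],z)[:2] for p in k],np.float32)*1000
        r=cv2.minAreaRect(W); print(z,np.round(r[0],1),np.round(r[1],1),round(r[2],1),'px',k.mean((0,1)).round(),'area',cv2.contourArea(W))
white=((hsv[:,:,1]<40)&(hsv[:,:,2]>150)).astype(np.uint8)
rects(white,.03,(130,210,200,300),60)
print('holder');rects(white,.014,(205,190,335,275),800)
print('nest openings');rects(white,.014,(236,213,305,242),60)
black=((hsv[:,:,2]<70)).astype(np.uint8)
print('pins');rects(black,.022,(350,210,410,260),20)
print('tray');g=((hsv[:,:,1]<60)).astype(np.uint8);rects(g,.026,(345,262,420,315),300)
red=((hsv[:,:,1]>120)&((hsv[:,:,0]<9)|(hsv[:,:,0]>172))).astype(np.uint8)
print('stick');rects(red,.05,(270,195,305,255),50)
```

```text
(440, 1280, 3)
0.03 [432.2 391.7] [43.6 73.2] 47.4 px [155. 269.] area 2927.452996934764
0.03 [541.9 324.4] [52.7 52. ] 35.8 px [177. 235.] area 2536.1366485711187
holder
0.014 [558.6  29.4] [223.1 345.3] 3.7 px [269. 235.] area 67552.76597057107
nest openings
0.014 [579.7 107.3] [53.4 52.4] 2.0 px [246. 226.] area 2625.532479433343
0.014 [585.   28.8] [59.3 58.6] 28.2 px [270. 225.] area 2621.7127361062157
0.014 [589.6 -55.6] [73.5 32.6] 5.0 px [296. 225.] area 1394.7478843503632
pins
0.022 [ 525.2 -370.4] [17.6 41.8] 72.1 px [391. 246.] area 269.96573582990095
tray
0.026 [ 384.3 -339. ] [111.9 193.5] 10.2 px [382. 289.] area 20587.54668692546
stick
```

View pics/crop1.png

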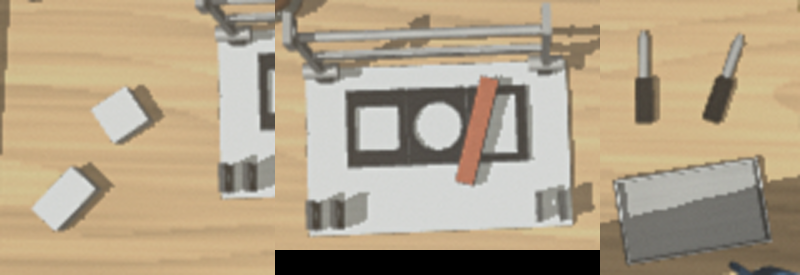

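Crop: opening order left to right (+y to -y) is square, round, oblong. All three are empty, and the stick lies over the oblong/round border. The blanks on the bench are a square (43.6x73.2 is the other, an oblong), with no round one visible. The pins are confirmed by black grips and steel shafts.

Next: the move above the stick, via a helper that gives shift and spin.

```bash
cat >> h.py <<'E'
def yaw(s): 
    x=R.from_quat(s['tool_rot']).apply([1,0,0]); return np.degrees(np.arctan2(x[1],x[0]))
def go(x,y,z,yw=None,half=True):
    """mm, deg -> shift cm, spin deg (nearest half-turn-equivalent staying in q6 range)"""
    s=manip.sense(); y0=yaw(s); sh=shift(np.array([x,y,z])/1000,s); sp=0
    if yw is not None:
        dq1=np.degrees(np.arctan2(y,x)-s['q'][0]); opts=[]
        for k in range(-3,4):
            sp=y0-yw+180*k; q6=np.degrees(s['q'][5])+sp+dq1
            if abs(q6)<155: opts.append((abs(sp),sp,q6))
        sp=min(opts)[1]; print('q6 options',[(round(o[1],1),round(o[2])) for o in opts])
    print('tcp',np.round(s['tcp_pos']*1000,1),'yaw',round(y0,1),'shift',sh,'spin',round(sp,1)); return sh,sp
E
python3 - <<'E'
from h import *
im,c=load('top0')
a,b=ray(c,290.2,205.8,.05),ray(c,281.8,248.6,.05);print((a+b)/2*1000,np.degrees(np.arctan2(*(a-b)[1::-1])),np.linalg.norm(a-b))
P=manip.camera_params('wrist'); s=manip.sense();T=np.eye(4);T[:3,:3]=R.from_quat(s['tool_rot']).as_matrix();T[:3,3]=s['tcp_pos']
print(np.round(np.linalg.inv(T)@P['pose'],3),P['fx'])
m=(a+b)/2*1000
go(m[0]-40,m[1],330,-12)
E
```

```text
[575.06015703 -25.83905919  50.        ] -9.397309030187996 0.140740026726334
[[-0.     0.963  0.269  0.068]
 [ 1.     0.001 -0.001 -0.001]
 [-0.001  0.269 -0.963 -0.143]
 [ 0.     0.     0.     1.   ]] 351.20949444331563
q6 options [(np.float64(-150.8), -81), (np.float64(29.2), 99)]
tcp [ 185.1 -596.3  230.4] yaw 17.2 shift [ 50.33 -44.13  -9.85] spin 29.2
```

```bash
python3 -m crank '[[[0,0,-9.8],0],[[0,0,-9.8],0],[[0,0,-9.8],0],[[50.3,-44.1,-9.8],-75],[[50.3,-44.1,-9.8],-75],[[50.3,-44.1,-9.8],-75],[[50.3,-44.1,-9.8],-75],[[50.3,-44.1,-9.8],-75],[[50.3,-44.1,-9.8],-75],[[50.3,-44.1,-9.8],-75]]' 8.5 40
python3 - <<'E'
from h import *
go(535,-22,330,170)
E
```

```text
t: 1.1
tcp_pos: [0.3686, -0.2964, 0.3288]
tool_rot: [0.779, 0.627, 0.0, -0.0]
force: [1.1, -0.0, 0.5]
finger_gap: 0.997
q6 options [(np.float64(-92.3), -82), (np.float64(87.7), 98)]
tcp [ 368.6 -296.4  328.8] yaw 77.7 shift [30.35 10.42 -0.11] spin 87.7
```

```bash
python3 -m crank '[[[30.3,10.4,0],-85],[[30.3,10.4,0],-85],[[30.3,10.4,0],-85],[[30.3,10.4,0],-85],[[30.3,10.4,0],-85],[[30.3,10.4,0],-85],[[30.3,10.4,0],-85],[[30.3,10.4,0],-85],[[30.3,10.4,0],-85],[[30.3,10.4,0],-85]]' 
python3 -m crank '[[[0,0,0],0],[[0,0,0],0]]'
python3 - <<'E'
from h import *
go(535,-22,330,170)
snap('wrist','w1')
E
```

```text
t: 2.1
tcp_pos: [0.5355, -0.0249, 0.3284]
tool_rot: [0.15, 0.989, 0.0, -0.001]
force: [0.5, 0.3, 1.1]
finger_gap: 0.999
t: 2.3
tcp_pos: [0.5355, -0.0255, 0.3288]
tool_rot: [0.154, 0.988, 0.0, -0.0]
force: [0.3, -0.7, 0.8]
finger_gap: 0.994
q6 options [(np.float64(-7.8), -82), (np.float64(172.2), 98)]
tcp [535.5 -25.5 328.8] yaw 162.2 shift [ 0.16  0.32 -0.12] spin -7.8
```

View pics/w1.png

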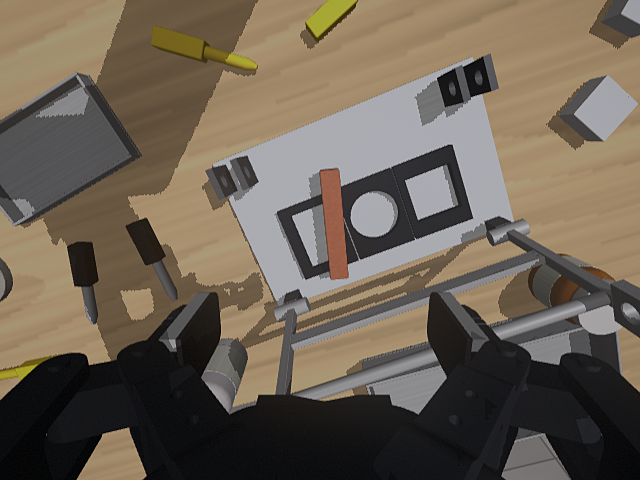

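The wrist view shows the stick at (333,224), nest openings oblong (310,240), round (375,214) and square (432,191), clevises at (230,175) and (467,80), pins at (85,280) and (150,257), and the tray at (65,150).

```bash
cat >> h.py <<'E'
def rects(im,c,m,z,box,mina,n=4):
    u0,v0,u1,v1=box; M=np.zeros(m.shape,np.uint8);M[v0:v1,u0:u1]=m[v0:v1,u0:u1]; out=[]
    for k in cv2.findContours(M,cv2.RETR_EXTERNAL,cv2.CHAIN_APPROX_NONE)[0]:
        if cv2.contourArea(k)<mina: continue
        W=np.array([ray(c,*p[0],z)[:2] for p in k],np.float32)*1000
        r=cv2.minAreaRect(W); mo=cv2.moments(W); cen=np.array([mo['m10'],mo['m01']])/mo['m00']; out.append(r)
        print('z',z,'rect',np.round(r[0],1),np.round(r[1],1),round(r[2],1),'cen',cen.round(1),'px',k.mean((0,1)).round(),'area',round(mo['m00']))
    return out
E
python3 - <<'E'
from h import *
im,c=load('w1'); h=cv2.cvtColor(im,cv2.COLOR_RGB2HSV)
for p in [(335,200),(340,260),(432,191),(375,214),(85,265),(150,240)]: print(p,h[p[1],p[0]])
red=(h[:,:,1]>100)&((h[:,:,0]<10)|(h[:,:,0]>170))
print('stick');rects(im,c,red,.05,(290,150,370,290),300)
wh=(h[:,:,1]<50)&(h[:,:,2]>110)
print('open');rects(im,c,wh,.014,(285,150,465,265),400)
bk=(h[:,:,2]<75)
print('nests black top');rects(im,c,bk,.026,(262,140,480,285),400)
print('pins');rects(im,c,bk,.022,(50,205,170,290),100)
print('plate');rects(im,c,wh,.014,(205,50,515,305),5000)
E
```

```text
(335, 200) [  8 135 155]
(340, 260) [  8 135 153]
(432, 191) [113  11 178]
(375, 214) [116  10 177]
(85, 265) [16 97 29]
(150, 240) [ 14 103  37]
stick
z 0.05 rect [573.4 -23.7] [ 23.4 139.2] 78.0 cen [573.3 -23.7] px [334. 223.] area 3041
open
z 0.014 rect [646.5  59.6] [ 32.2 165.2] 2.1 cen [646.1  73.5] px [411. 249.] area 3395
z 0.014 rect [587.7 -52. ] [76.5 43. ] 3.4 cen [583.7 -56.6] px [313. 233.] area 2375
z 0.014 rect [583.1  29.1] [62.3 59.7] 72.2 cen [582.9  29.3] px [374. 214.] area 2928
z 0.014 rect [577.9 109.2] [56.6 55.9] 3.8 cen [577.9 109. ] px [432. 192.] area 3020
z 0.014 rect [531.8  21.8] [189.6  73.2] 72.2 cen [509.5  -3. ] px [345. 167.] area 6096
nests black top
z 0.026 rect [586.  -56.6] [102.8  63.2] 3.2 cen [582.8 -71.5] px [303. 235.] area 2232
z 0.026 rect [578.2  68.6] [100.5 155.9] 3.6 cen [578.7  69.6] px [406. 202.] area 15112
pins
z 0.022 rect [ 529.3 -367.4] [34.9 68.4] 71.2 cen [ 527.5 -366.8] px [ 83. 265.] area 2070
z 0.022 rect [ 542.5 -270.9] [96.6 32.2] 1.7 cen [ 527.2 -271. ] px [151. 250.] area 1956
plate
z 0.014 rect [554.6  27.6] [219.9 343.1] 3.5 cen [555.9  25.1] px [378. 176.] area 70876
```

Run:
```python
from h import *
go(573.4,-23.7,30,168)
```

```text
q6 options [(np.float64(-5.7), -80), (np.float64(174.3), 100)]
tcp [535.6 -25.6 328.9] yaw 162.3 shift [-3.57  1.33 29.89] spin -5.7
```

```bash
python3 -m crank '[[[-3.6,1.3,5],-5.7],[[-3.6,1.3,10],-5.7],[[-3.6,1.3,15],-5.7],[[-3.6,1.3,20],-5.7],[[-3.6,1.3,24],-5.7],[[-3.6,1.3,27],-5.7],[[-3.6,1.3,29],-5.7],[[-3.6,1.3,29.8],-5.7],[[-3.6,1.3,29.8],-5.7],[[-3.6,1.3,29.8],-5.7]]' 5
python3 -m crank '[[[0,0,0],0],[[0,0,0],0],[[0,0,0],0],[[0,0,0],0],[[0,0,0],0],[[0,0,-2],0],[[0,0,-6],0],[[0,0,-10],0],[[0,0,-12],0],[[0,0,-12],0]]' 1.5 60
python3 - <<'E'
from h import *
go(384.3,-339,140,100.2)
E
```

```text
t: 3.35
tcp_pos: [0.5749, -0.0243, 0.0322]
tool_rot: [0.104, 0.995, -0.0, 0.001]
force: [-0.2, -0.2, -0.5]
finger_gap: 0.586
t: 4.35
tcp_pos: [0.5763, -0.0245, 0.1549]
tool_rot: [0.104, 0.995, -0.001, 0.004]
force: [-0.0, -0.7, -1.0]
finger_gap: 0.267
q6 options [(np.float64(67.9), -52), (np.float64(247.9), 128)]
tcp [576.3 -24.5 154.9] yaw 168.1 shift [ 12.31 -34.74   1.4 ] spin 67.9
```

```bash
python3 -m crank '[[[12.3,-34.7,0],68],[[12.3,-34.7,0],68],[[12.3,-34.7,0],68],[[12.3,-34.7,0],68],[[12.3,-34.7,0],68],[[12.3,-34.7,0],68],[[12.3,-34.7,0],68],[[12.3,-34.7,0],68],[[12.3,-34.7,0],68],[[12.3,-34.7,0],68]]'
python3 - <<'E'
from h import *
snap('wrist','w2'); go(384.3,-339,14,100.2); print(manip.sense()['finger_gap'])
im,c=load('w2'); a=im; cv2.imwrite('pics/w2.png',a[:,:,::-1])
E
```

```text
t: 5.35
tcp_pos: [0.3813, -0.3372, 0.1501]
tool_rot: [0.642, 0.767, 0.001, -0.002]
force: [-0.2, 0.4, -2.1]
finger_gap: 0.267
q6 options [(np.float64(0.0), -52), (np.float64(180.0), 128)]
tcp [ 381.7 -336.6  150.3] yaw 100.2 shift [-0.32  0.22 13.63] spin 0.0
0.267772583318687
```

View pics/w2.png

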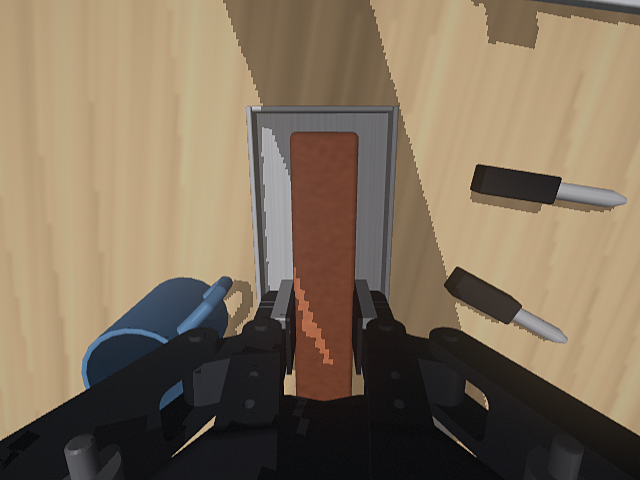

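```bash
python3 -m crank '[[[-0.2,0.1,5],0],[[-0.2,0.1,9],0],[[-0.2,0.1,12],0],[[-0.2,0.1,13],0],[[-0.2,0.1,13.5],0],[[-0.2,0.1,13.8],0],[[-0.2,0.1,13.8],0],[[-0.2,0.1,13.8],0]]'
python3 -m crank '[[[0,0,0],0],[[0,0,0],0],[[0,0,0],0],[[0,0,-3],0],[[0,0,-8],0],[[0,0,-13],0],[[0,0,-18],0],[[0,0,-22],0],[[0,0,-25],0],[[0,0,-25],0]]' 4.2
python3 - <<'E'
from h import *
snap('wrist','w3'); im,c=load('w3'); h=cv2.cvtColor(im,cv2.COLOR_RGB2HSV)
red=(h[:,:,1]>100)&((h[:,:,0]<10)|(h[:,:,0]>170))
rects(im,c,red,.029,(0,0,640,480),500)
# square blank approach; yaw options
go(541.9-30,324.4,300,180+36)
go(500,280,320,170)
E
```

```text
t: 6.2
tcp_pos: [0.3841, -0.3406, 0.0145]
tool_rot: [0.642, 0.767, -0.0, 0.001]
force: [0.2, 0.3, -0.8]
finger_gap: 0.266
t: 7.2
tcp_pos: [0.3851, -0.3422, 0.2682]
tool_rot: [0.642, 0.767, -0.001, 0.005]
force: [-0.2, 0.5, 0.2]
finger_gap: 0.494
z 0.029 rect [ 383.9 -339.2] [ 23.5 137. ] 9.9 cen [ 384.  -339.1] px [322. 195.] area 3075
q6 options [(np.float64(-115.9), -94), (np.float64(64.1), 86)]
tcp [ 384.1 -340.9  265.7] yaw 100.1 shift [63.24 24.25 -3.7 ] spin 64.1
q6 options [(np.float64(-69.9), -51), (np.float64(110.1), 129)]
tcp [ 384.1 -340.9  265.7] yaw 100.1 shift [59.07 22.31 -5.68] spin -69.9
```

```bash
python3 -m crank '[[[59,22.3,-5.6],-80],[[59,22.3,-5.6],-80],[[59,22.3,-5.6],-80],[[59,22.3,-5.6],-80],[[59,22.3,-5.6],-80],[[59,22.3,-5.6],-80],[[59,22.3,-5.6],-80],[[59,22.3,-5.6],-80],[[59,22.3,-5.6],-80],[[59,22.3,-5.6],-80]]' 8.5
python3 - <<'E'
from h import *
go(500,280,320,180)
E
```

```text
t: 8.25
tcp_pos: [0.474, 0.1515, 0.3058]
tool_rot: [-0.003, 1.0, -0.0, -0.002]
force: [1.2, -0.7, 0.1]
finger_gap: 0.997
q6 options [(np.float64(0.3), -61), (np.float64(180.3), 119)]
tcp [474.  151.5 305.8] yaw -179.7 shift [-2.66 12.84 -1.43] spin 0.3
```

```bash
python3 -m crank '[[[-2,12,-1],0],[[-2,12,-1],0],[[-2,12,-1],0],[[-2,12,-1],0],[[-2,12,-1],0]]'
python3 - <<'E'
from h import *
snap('wrist','w4'); im,c=load('w4'); h=cv2.cvtColor(im,cv2.COLOR_RGB2HSV)
for n,p in(('sq',(541.9,324.4,30)),('ob',(432.2,391.7,30))): print(n,np.round(proj(c,np.array(p)/1000)))
print(np.round(manip.sense()['tcp_pos'],4))
E
```

```text
t: 8.75
tcp_pos: [0.4938, 0.2692, 0.3155]
tool_rot: [-0.001, 1.0, -0.001, -0.002]
force: [-0.1, -0.0, -0.2]
finger_gap: 0.993
sq [367. 235.]
ob [428. 146.]
[0.4939 0.2686 0.3158]
```

View pics/w4.png

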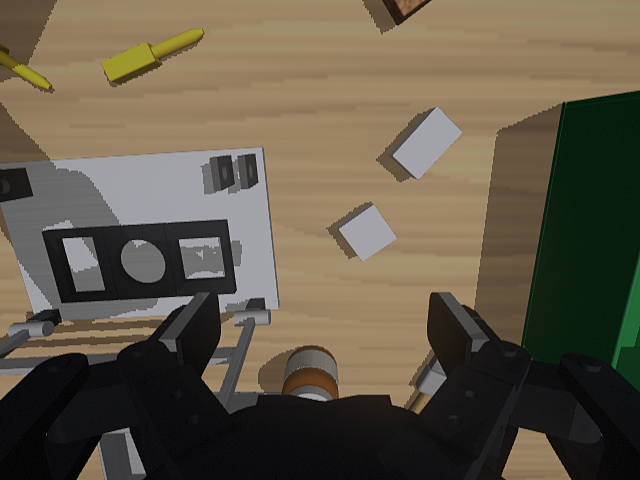

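The square is at (367,233) and the oblong at (427,143); the nests are unobstructed. I'll measure the top faces only (the bright ones).

Run:
```python
from h import *
im,c=load('w4'); h=cv2.cvtColor(im,cv2.COLOR_RGB2HSV)
for t in (165,178):
    m=(h[:,:,1]<50)&(h[:,:,2]>t); rects(im,c,m,.03,(320,90,475,275),300)
print(h[235,370],h[240,342],h[140,430],h[170,398])
go(541.9,324.4,11,216)
```

```text
z 0.03 rect [539.5 324.3] [51.8 52.6] 36.0 cen [539.6 324.4] px [368. 233.] area 2623
z 0.03 rect [430.1 390.3] [42.2 71.5] 48.9 cen [429.9 390.4] px [427. 143.] area 2937
[115   9 168] [ 17  89 103] [116  11 169] [ 15  93 101]
q6 options [(np.float64(-35.9), -95), (np.float64(144.1), 85)]
tcp [493.9 268.6 315.8] yaw -179.9 shift [-4.91  5.63 30.46] spin -35.9
```

```bash
python3 -m crank '[[[-4.7,5.6,5],-36],[[-4.7,5.6,10],-36],[[-4.7,5.6,15],-36],[[-4.7,5.6,20],-36],[[-4.7,5.6,24],-36],[[-4.7,5.6,27],-36],[[-4.7,5.6,29],-36],[[-4.7,5.6,30.4],-36],[[-4.7,5.6,30.4],-36],[[-4.7,5.6,30.4],-36]]' 7.5
python3 - <<'E'
from h import *
go(539.6,324.4,11,216)
E
```

```text
t: 9.8
tcp_pos: [0.5428, 0.3251, 0.0145]
tool_rot: [-0.309, 0.951, 0.0, 0.001]
force: [0.6, -0.4, 0.4]
finger_gap: 0.877
q6 options [(np.float64(0.0), -95), (np.float64(180.0), 85)]
tcp [542.8 325.1  14.5] yaw -144.0 shift [0.3  0.13 0.35] spin 0.0
```

```bash
python3 -m crank '[[[0.3,0.1,0.2],0],[[0.3,0.1,0.2],0]]'
python3 -m crank '[[[0,0,0],0],[[0,0,0],0],[[0,0,0],0],[[0,0,0],0],[[0,0,0],0],[[0,0,-3],0],[[0,0,-7],0],[[0,0,-11],0],[[0,0,-12],0],[[0,0,-12],0]]' 4.5 60
python3 - <<'E'
from h import *
go(576.8,108.3,130,183.6)
E
```

```text
t: 10.0
tcp_pos: [0.5391, 0.3247, 0.013]
tool_rot: [-0.31, 0.951, 0.0, 0.001]
force: [-0.6, 0.3, -0.4]
finger_gap: 0.877
t: 11.0
tcp_pos: [0.5398, 0.3251, 0.1332]
tool_rot: [-0.31, 0.951, 0.0, 0.002]
force: [-0.2, 0.2, -2.4]
finger_gap: 0.616
q6 options [(np.float64(32.5), -83), (np.float64(212.5), 97)]
tcp [539.8 325.1 133.2] yaw -143.9 shift [  9.79 -19.7    0.3 ] spin 32.5
```

```bash
python3 -m crank '[[[9.8,-19.7,0],32.5],[[9.8,-19.7,0],32.5],[[9.8,-19.7,0],32.5],[[9.8,-19.7,0],32.5],[[9.8,-19.7,0],32.5],[[9.8,-19.7,0],32.5],[[9.8,-19.7,0],32.5],[[9.8,-19.7,0],32.5]]'
python3 -m crank '[[[0,0,4],0],[[0,0,8],0],[[0,0,8],0],[[0,0,8],0]]'
python3 - <<'E'
from h import *
snap('wrist','w5'); go(576.8,108.3,30,183.6)
im,c=load('w5')
for p in((576.8,108.3,14),): print(np.round(proj(c,np.array(p)/1000)))
E
```

```text
t: 11.8
tcp_pos: [0.5744, 0.1087, 0.1301]
tool_rot: [-0.032, 0.999, 0.0, -0.002]
force: [0.3, 0.7, -2.3]
finger_gap: 0.617
t: 12.2
tcp_pos: [0.5748, 0.109, 0.0509]
tool_rot: [-0.032, 0.999, 0.0, -0.001]
force: [0.2, -0.9, -1.2]
finger_gap: 0.616
q6 options [(np.float64(0.1), -83), (np.float64(180.1), 97)]
tcp [576.3 108.8  52.4] yaw -176.3 shift [-0.04 -0.05  2.24] spin 0.1
[321. 272.]
```

View pics/w5.png

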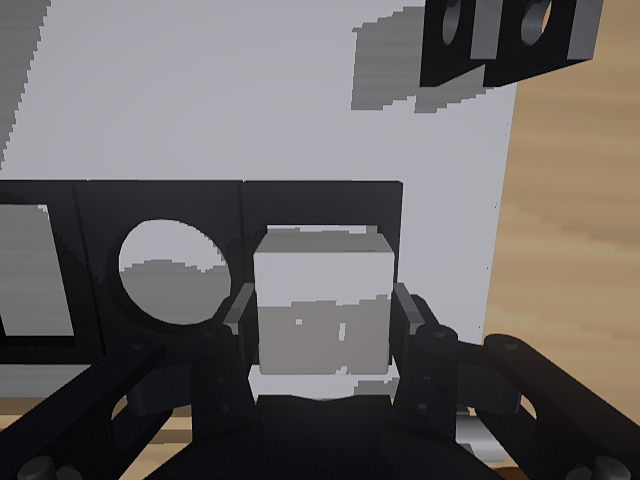

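Run:
```python
from h import *
im,c=load('w5')
th=np.radians(3.6); A=np.array([[np.cos(th),-np.sin(th)],[np.sin(th),np.cos(th)]])
O=np.array([569.3,28.5])
H=lambda u,v,z: np.round(A.T@(ray(c,u,v,z/1000)[:2]*1000-O),1)
print('blank top near L,R',H(254,252,70),H(391,252,70),'far',H(259,375,70),H(388,374,70))
print('blank bottom near',H(266,235,40),H(381,235,40))
print('opening near top edge',H(266,226,26),H(379,226,26))
print('round: left,right,top,bottom @26',H(118,270,26),H(231,270,26),H(175,219,26))
print('nest corner outer',H(402,181,26),H(243,181,26),'plate edge',H(518,80,14),H(485,340,14))
print('tcp',A.T@(manip.sense()['tcp_pos'][:2]*1000-O))
# clevis: outer cheek outer face
print('clevis top face @74: ', H(565,58,74),H(600,0,74))
```

```text
blank top near L,R [-17.1  54.5] [-17.2 105.4] far [36.1 53.8] [ 35.6 107. ]
blank bottom near [-15.5  54.1] [-15.6 106.5]
opening near top edge [-16.3  51.9] [-16.4 107.7]
round: left,right,top,bottom @26 [  6.9 -24.7] [ 6.8 33.1] [-19.8   7.4]
nest corner outer [-38.5 117.7] [-38.4  41.9] plate edge [-84.8 172.3] [ 54.4 174. ]
tcp [12.04103716 79.65757935]
clevis top face @74:  [-82.  155.4] [-97.8 163. ]
```

```bash
python3 -m crank '[[[-0.15,-0.05,0.8],0],[[-0.15,-0.05,1.2],0],[[-0.15,-0.05,1.5],0],[[-0.15,-0.05,1.8],0],[[-0.15,-0.05,2.1],0],[[-0.15,-0.05,2.4],0],[[-0.15,-0.05,2.5],0],[[-0.15,-0.05,2.5],0]]'
```

```text
t: 13.05
tcp_pos: [0.5772, 0.1073, 0.0269]
tool_rot: [-0.031, 1.0, -0.0, -0.0]
force: [-1.8, -0.6, 1.5]
finger_gap: 0.615
```

```bash
python3 -m crank '[[[0,0,0],0],[[0,0,0],0],[[0,0,0],0],[[0,0,0],0],[[0,0,-3],0],[[0,0,-7],0],[[0,0,-12],0],[[0,0,-14],0],[[0,0,-14],0]]' 7
python3 - <<'E'
from h import *
im,c=snap('wrist','w6'); h=cv2.cvtColor(im,cv2.COLOR_RGB2HSV); u,v=map(int,proj(c,(.5768,.1083,.044)))
print(u,v);wh=(h[:,:,1]<50)&(h[:,:,2]>110)
s=manip.sense();print(s['tcp_pos'],s['finger_gap'])
rects(im,c,wh,.044,(u-75,v-75,u+75,v+75),800)
cv2.imwrite('pics/w6c.png',cv2.resize(im[:,:,::-1],(480,360)))
go(429.9,390.4,200,137.9)
E
```

```text
t: 13.95
tcp_pos: [0.5799, 0.1074, 0.1706]
tool_rot: [-0.031, 0.999, -0.0, 0.004]
force: [0.1, -0.4, -0.3]
finger_gap: 0.823
324 222
[0.5782357  0.10739077 0.16825842] 0.8209209946216934
z 0.044 rect [575.5  56.2] [48.3 15. ] 0.2 cen [575.9  54.9] px [256. 216.] area 514
z 0.044 rect [574.5 107.5] [58.1 53.6] 3.6 cen [574.7 107.6] px [324. 219.] area 3044
z 0.044 rect [579.4 107.2] [121.2 124.3] 3.6 cen [592.1 126.1] px [336. 219.] area 4959
q6 options [(np.float64(45.7), -6)]
tcp [578.2 107.4 168.3] yaw -176.4 shift [13.01 29.18 -3.23] spin 45.7
```

View pics/w6c.png

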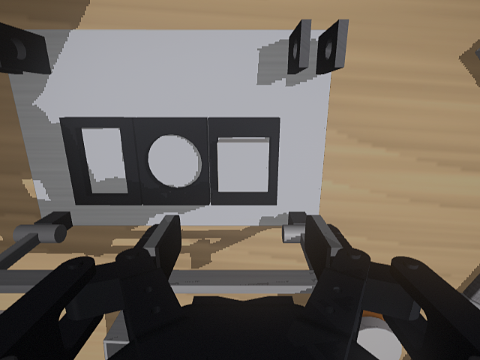

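The square looks seated (top face 53.6 mm wide at z = 44, aligned at 3.6°). Now the oblong.

```bash
python3 -m crank '[[[13,29.2,-5],45.7],[[13,29.2,-5],45.7],[[13,29.2,-5],45.7],[[13,29.2,-5],45.7],[[13,29.2,-5],45.7],[[13,29.2,-5],45.7],[[13,29.2,-5],45.7],[[13,29.2,-5],45.7],[[13,29.2,-5],45.7]]' 6.8
python3 - <<'E'
from h import *
im,c=snap('wrist','w7'); h=cv2.cvtColor(im,cv2.COLOR_RGB2HSV); u,v=map(int,proj(c,(.43,.39,.03)))
print(u,v);wh=(h[:,:,1]<50)&(h[:,:,2]>130)
rects(im,c,wh,.03,(u-110,v-110,u+110,v+110),800)
go(429.9,390.4,13,137.9)
E
```

```text
t: 14.9
tcp_pos: [0.4278, 0.3907, 0.2148]
tool_rot: [0.358, 0.934, -0.002, -0.001]
force: [-0.3, -0.4, -0.2]
finger_gap: 0.796
325 215
z 0.03 rect [429.8 390.6] [43.2 74.1] 49.1 cen [429.8 390.8] px [326. 213.] area 3120
q6 options [(np.float64(0.0), -6)]
tcp [428.5 389.8 214.8] yaw 137.9 shift [-0.07  0.21 20.18] spin 0.0
```

```bash
python3 -m crank '[[[0,0.15,5],-1.2],[[0,0.15,10],-1.2],[[0,0.15,14],-1.2],[[0,0.15,17],-1.2],[[0,0.15,19],-1.2],[[0,0.15,20.1],-1.2],[[0,0.15,20.1],-1.2],[[0,0.15,20.1],-1.2]]'
python3 -m crank '[[[0,0,0],0],[[0,0,0],0],[[0,0,0],0],[[0,0,0],0],[[0,0,0],0],[[0,0,-3],0],[[0,0,-7],0],[[0,0,-11],0],[[0,0,-12],0],[[0,0,-12],0]]' 3.5 60
python3 - <<'E'
from h import *
go(587.4,-49.5,130,183.6)
E
```

```text
t: 15.75
tcp_pos: [0.431, 0.3912, 0.0158]
tool_rot: [0.35, 0.937, 0.0, 0.0]
force: [-0.5, -0.6, 0.2]
finger_gap: 0.797
t: 16.75
tcp_pos: [0.431, 0.3924, 0.1374]
tool_rot: [0.349, 0.937, 0.002, 0.001]
force: [0.9, -0.5, -1.9]
finger_gap: 0.497
q6 options [(np.float64(-44.5), -98), (np.float64(135.5), 82)]
tcp [431.  392.4 137.4] yaw 139.1 shift [-40.75 -23.17   0.69] spin -44.5
```

```bash
python3 -m crank '[[[-40.7,-23.2,0],-44.5],[[-40.7,-23.2,0],-44.5],[[-40.7,-23.2,0],-44.5],[[-40.7,-23.2,0],-44.5],[[-40.7,-23.2,0],-44.5],[[-40.7,-23.2,0],-44.5],[[-40.7,-23.2,0],-44.5],[[-40.7,-23.2,0],-44.5],[[-40.7,-23.2,0],-44.5],[[-40.7,-23.2,0],-44.5]]'
python3 -m crank '[[[0,0,4],0],[[0,0,8],0],[[0,0,8],0],[[0,0,8],0]]'
python3 - <<'E'
from h import *
snap('wrist','w8'); go(586.6,-49.5,30,183.6)
im,c=load('w8');cv2.imwrite('pics/w8c.png',im[120:420,120:520][:,:,::-1])
E
```

```text
t: 17.75
tcp_pos: [0.5851, -0.0526, 0.1329]
tool_rot: [-0.031, 1.0, 0.0, -0.002]
force: [0.9, 1.3, -2.5]
finger_gap: 0.496
t: 18.15
tcp_pos: [0.584, -0.0495, 0.0535]
tool_rot: [-0.031, 1.0, 0.001, -0.003]
force: [0.8, 0.1, -2.3]
finger_gap: 0.491
q6 options [(np.float64(0.0), -98), (np.float64(180.0), 82)]
tcp [585.7 -49.8  55.3] yaw -176.4 shift [-0.09  0.02  2.53] spin 0.0
```

View pics/w8c.png

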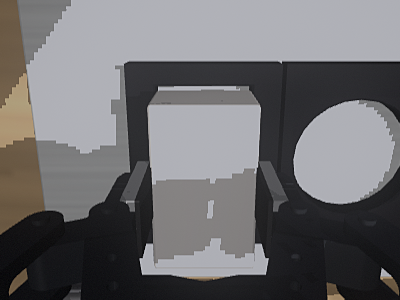

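Run:
```python
from h import *
im,c=load('w8')
th=np.radians(3.6); A=np.array([[np.cos(th),-np.sin(th)],[np.sin(th),np.cos(th)]]); O=np.array([569.3,28.5])
H=lambda u,v,z: np.round(A.T@(ray(c,u,v,z/1000)[:2]*1000-O),1)
print('blank top near',H(268,226,70),H(381,226,70),'far',H(272,387,70),H(376,387,70))
print('opening near',H(278,206,26),H(369,206,26),'far bottom z14',H(262,395,14),H(388,395,14))
print('nest corners',H(246,182,26),H(403,182,26))
for v in range(198,232,2): print(v,im[v,322],end=' ')
```

```text
blank top near [-27.2 -99. ] [-27.2 -57. ] far [  43.1 -100.3] [ 43.2 -56.1]
opening near [ -26.7 -100.8] [-26.7 -55.9] far bottom z14 [  93.5 -116.3] [ 93.5 -38.6]
nest corners [ -38.5 -115.8] [-38.5 -39.8]
198 [52 51 56] 200 [51 51 55] 202 [53 52 56] 204 [44 44 47] 206 [161 162 169] 208 [182 183 190] 210 [113 112 112] 212 [117 115 115] 214 [119 116 117] 216 [118 117 117] 218 [120 118 117] 220 [120 117 118] 222 [120 118 118] 224 [138 135 134] 226 [179 180 187] 228 [175 177 183] 230 [176 177 184]
```

```bash
python3 -m crank '[[[-0.18,0,0.8],0],[[-0.18,0,1.2],0],[[-0.18,0,1.5],0],[[-0.18,0,1.8],0],[[-0.18,0,2.1],0],[[-0.18,0,2.4],0],[[-0.18,0,2.5],0],[[-0.18,0,2.5],0]]'
```

```text
t: 19.0
tcp_pos: [0.5851, -0.05, 0.0356]
tool_rot: [-0.032, 0.999, -0.0, -0.002]
force: [-12.5, -1.2, 28.6]
finger_gap: 0.497
```

```bash
python3 -m crank '[[[0,0,-0.6],0],[[0,0,-1.6],0],[[0,0,-2.0],0],[[0,0,-2.0],0],[[0,0,-2.0],0]]'
python3 - <<'E'
from h import *
im,c=snap('wrist','w9')
cv2.imwrite('pics/w9c.png',im[120:420,120:520][:,:,::-1]); go(586.6,-49.5,30,183.6)
for v in range(198,236,2): print(v,im[v,322],end=' ')
E
```

```text
t: 19.5
tcp_pos: [0.5877, -0.0499, 0.0502]
tool_rot: [-0.031, 1.0, 0.0, -0.0]
force: [0.2, 0.1, -2.2]
finger_gap: 0.495
q6 options [(np.float64(0.0), -98), (np.float64(180.0), 82)]
tcp [587.5 -49.9  50. ] yaw -176.4 shift [0.08 0.04 2.  ] spin 0.0
198 [33 32 36] 200 [188 188 195] 202 [176 177 184] 204 [176 177 183] 206 [176 177 184] 208 [175 176 183] 210 [176 177 183] 212 [176 177 184] 214 [182 183 190] 216 [114 113 114] 218 [99 97 99] 220 [103 102 102] 222 [104 102 102] 224 [181 182 186] 226 [176 177 184] 228 [176 177 184] 230 [176 177 184] 232 [177 178 184] 234 [176 178 184]
```

View pics/w9c.png

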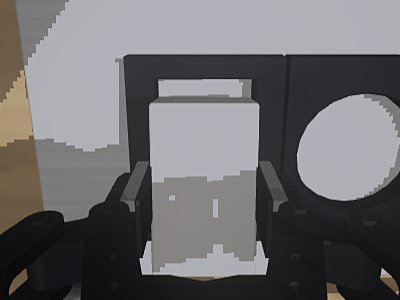

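The oblong's far edge caught the rim and it has now pitched in the grip. I'll set it flat on the free bench spot where the square was, and regrasp.

```bash
python3 -m crank '[[[0,0,-4],0],[[0,0,-8],0],[[0,0,-8],0]]'
python3 - <<'E'
from h import *
go(520,300,120,183.6)
E
```

```text
t: 19.85
tcp_pos: [0.5915, -0.0509, 0.1349]
tool_rot: [-0.031, 0.999, -0.002, 0.005]
force: [0.9, 0.2, -1.2]
finger_gap: 0.491
q6 options [(np.float64(0.0), -64), (np.float64(180.0), 116)]
tcp [591.5 -50.9 134.9] yaw -176.4 shift [ 4.94 35.47  1.33] spin 0.0
```

```bash
python3 -m crank '[[[4.9,35.4,0],0],[[4.9,35.4,0],0],[[4.9,35.4,0],0],[[4.9,35.4,0],0],[[4.9,35.4,0],0],[[4.9,35.4,0],0],[[4.9,35.4,0],0],[[4.9,35.4,2],0],[[4.9,35.4,6],0],[[4.9,35.4,9],0]]'
python3 -m crank '[[[0,0,1],0],[[0,0,2],0],[[0,0,2.2],0],[[0,0,2.2],0]]'
python3 - <<'E'
from h import *
go(520,300,16,183.6)
E
```

```text
t: 20.85
tcp_pos: [0.5149, 0.3009, 0.0378]
tool_rot: [-0.032, 0.999, -0.0, -0.001]
force: [-0.4, -0.4, -2.3]
finger_gap: 0.494
t: 21.25
tcp_pos: [0.5166, 0.3, 0.0196]
tool_rot: [-0.031, 1.0, -0.0, -0.0]
force: [-1.9, -0.9, 2.3]
finger_gap: 0.493
q6 options [(np.float64(-0.0), -64), (np.float64(180.0), 116)]
tcp [516.6 300.   19.6] yaw -176.4 shift [-0.34 -0.02  0.36] spin -0.0
```

```bash
python3 -m crank '[[[0,0,0.2],0],[[0,0,0.2],0],[[0,0,0.2],0],[[0,0,0],0],[[0,0,-5],0],[[0,0,-10],0],[[2,0,-15],0],[[2,0,-15],0],[[2,0,-15],0],[[2,0,-15],0]]' 6.5
python3 - <<'E'
from h import *
im,c=snap('wrist','w10'); h=cv2.cvtColor(im,cv2.COLOR_RGB2HSV); u,v=map(int,proj(c,(.517,.3,.03)))
print(u,v);wh=(h[:,:,1]<50)&(h[:,:,2]>130)
rects(im,c,wh,.03,(u-120,v-140,u+120,v+140),800)
go(517,300,14,183.6)
E
```

```text
t: 22.25
tcp_pos: [0.4961, 0.2987, 0.1677]
tool_rot: [-0.031, 1.0, -0.0, -0.001]
force: [0.2, -0.7, -0.1]
finger_gap: 0.763
323 249
z 0.03 rect [519.3 300.6] [73.2 43.5] 3.6 cen [519.3 300.7] px [324. 250.] area 3126
q6 options [(np.float64(-0.0), -63), (np.float64(180.0), 117)]
tcp [495.9 298.6 167. ] yaw -176.4 shift [-2.15  0.02 15.3 ] spin -0.0
```

```bash
python3 -m crank '[[[-2.37,0.06,5],0],[[-2.37,0.06,9],0],[[-2.37,0.06,12],0],[[-2.37,0.06,14],0],[[-2.37,0.06,15.1],0],[[-2.37,0.06,15.3],0],[[-2.37,0.06,15.3],0],[[-2.37,0.06,15.3],0],[[-2.37,0.06,15.3],0]]'
python3 - <<'E'
from h import *
go(519.3,300.7,14,183.6)
E
```

```text
t: 23.2
tcp_pos: [0.5211, 0.3014, 0.0168]
tool_rot: [-0.031, 1.0, 0.0, 0.001]
force: [0.4, -0.3, 0.9]
finger_gap: 0.763
q6 options [(np.float64(-0.0), -64), (np.float64(180.0), 116)]
tcp [521.1 301.4  16.8] yaw -176.4 shift [ 0.19 -0.06  0.28] spin -0.0
```

```bash
python3 -m crank '[[[0.1,-0.05,0.2],0],[[0.1,-0.05,0.2],0],[[0.1,-0.05,0.2],0]]'
python3 -m crank '[[[0,0,0],0],[[0,0,0],0],[[0,0,0],0],[[0,0,0],0],[[0,0,0],0]]' 3.5 90
python3 -m crank '[[[0,0,-3],0],[[0,0,-7],0],[[0,0,-11],0],[[0,0,-12],0],[[0,0,-12],0],[[0,0,-12],0]]'
python3 - <<'E'
from h import *
go(586.3,-49.5,130,183.6)
E
```

```text
t: 23.5
tcp_pos: [0.5193, 0.3005, 0.0138]
tool_rot: [-0.031, 1.0, 0.0, 0.0]
force: [-0.9, -0.7, -0.0]
finger_gap: 0.759
t: 24.0
tcp_pos: [0.5194, 0.3005, 0.0142]
tool_rot: [-0.031, 1.0, 0.0, 0.0]
force: [-0.4, 1.0, 5.5]
finger_gap: 0.489
t: 24.6
tcp_pos: [0.5179, 0.3, 0.1318]
tool_rot: [-0.031, 1.0, -0.001, -0.002]
force: [0.1, -0.8, -3.0]
finger_gap: 0.491
q6 options [(np.float64(-0.0), -98), (np.float64(180.0), 82)]
tcp [517.9 300.  131.8] yaw -176.4 shift [ -4.64 -35.31   0.2 ] spin -0.0
```

```bash
python3 -m crank '[[[-4.7,-35.3,0],0],[[-4.7,-35.3,0],0],[[-4.7,-35.3,0],0],[[-4.7,-35.3,0],0],[[-4.7,-35.3,0],0],[[-4.7,-35.3,0],0],[[-4.7,-35.3,0],0],[[-4.7,-35.3,0],0],[[-4.7,-35.3,4],0],[[-4.7,-35.3,7],0]]'
python3 -m crank '[[[0,0,0.5],0],[[0,0,0.5],0],[[0,0,0.5],0],[[0,0,0.5],0]]'
python3 - <<'E'
from h import *
im,c=snap('wrist','w11')
cv2.imwrite('pics/w11c.png',im[120:420,120:520][:,:,::-1]); go(586.5,-49.5,30,183.6)
for u in(300,322,350):print([(v,int(im[v,u,0])) for v in range(190,240,2)])
E
```

```text
t: 25.6
tcp_pos: [0.5867, -0.049, 0.0604]
tool_rot: [-0.03, 1.0, 0.001, -0.002]
force: [0.3, 0.2, -3.0]
finger_gap: 0.492
t: 26.0
tcp_pos: [0.5894, -0.0488, 0.0598]
tool_rot: [-0.032, 0.999, -0.0, 0.001]
force: [-0.1, -1.0, -3.3]
finger_gap: 0.493
q6 options [(np.float64(0.0), -98), (np.float64(180.0), 82)]
tcp [589.4 -48.8  60. ] yaw -176.4 shift [ 0.31 -0.05  3.  ] spin 0.0
[(190, 50), (192, 88), (194, 167), (196, 180), (198, 179), (200, 179), (202, 179), (204, 179), (206, 179), (208, 179), (210, 183), (212, 129), (214, 117), (216, 119), (218, 120), (220, 121), (222, 122), (224, 122), (226, 140), (228, 182), (230, 179), (232, 178), (234, 180), (236, 179), (238, 179)]
[(190, 49), (192, 81), (194, 185), (196, 179), (198, 179), (200, 178), (202, 178), (204, 179), (206, 178), (208, 179), (210, 185), (212, 114), (214, 120), (216, 120), (218, 122), (220, 122), (222, 122), (224, 122), (226, 142), (228, 182), (230, 180), (232, 179), (234, 179), (236, 179), (238, 179)]
[(190, 47), (192, 127), (194, 182), (196, 179), (198, 178), (200, 179), (202, 179), (204, 178), (206, 178), (208, 178), (210, 183), (212, 131), (214, 119), (216, 121), (218, 121), (220, 121), (222, 122), (224, 122), (226, 138), (228, 181), (230, 179), (232, 179), (234, 179), (236, 179), (238, 179)]
```

Run:
```python
from h import *
im,c=load('w11')
th=np.radians(3.6); A=np.array([[np.cos(th),-np.sin(th)],[np.sin(th),np.cos(th)]]); O=np.array([569.3,28.5])
H=lambda u,v,z: np.round(A.T@(ray(c,u,v,z/1000)[:2]*1000-O),1)
print('blank top',H(322,226.5,76),'bot',H(322,211.5,46),'opening',H(322,192.5,26),'floor',H(322,192.5,14))
for v in(240,260):print([(u,int(im[v,u,0])) for u in range(256,290,2)],[(u,int(im[v,u,0])) for u in range(360,396,2)])
print([(u,int(im[200,u,0])) for u in list(range(266,290,2))+list(range(356,384,2))])
s=manip.sense();print(A.T@(s['tcp_pos'][:2]*1000-O))
```

```text
blank top [-21.6 -78.5] bot [-21.1 -78.7] opening [-26.8 -78.8] floor [-24.9 -78.9]
[(256, 46), (258, 47), (260, 46), (262, 47), (264, 44), (266, 156), (268, 182), (270, 179), (272, 179), (274, 179), (276, 179), (278, 179), (280, 179), (282, 179), (284, 179), (286, 179), (288, 178)] [(360, 178), (362, 179), (364, 179), (366, 179), (368, 178), (370, 178), (372, 178), (374, 179), (376, 179), (378, 178), (380, 190), (382, 37), (384, 48), (386, 49), (388, 48), (390, 49), (392, 48), (394, 49)]
[(256, 48), (258, 47), (260, 46), (262, 47), (264, 47), (266, 29), (268, 177), (270, 179), (272, 179), (274, 179), (276, 179), (278, 179), (280, 179), (282, 179), (284, 179), (286, 179), (288, 179)] [(360, 179), (362, 179), (364, 179), (366, 178), (368, 179), (370, 179), (372, 179), (374, 179), (376, 178), (378, 180), (380, 150), (382, 45), (384, 50), (386, 48), (388, 50), (390, 50), (392, 50), (394, 51)]
[(266, 52), (268, 52), (270, 52), (272, 52), (274, 51), (276, 46), (278, 58), (280, 183), (282, 178), (284, 179), (286, 180), (288, 179), (356, 179), (358, 188), (360, 124), (362, 126), (364, 126), (366, 135), (368, 33), (370, 41), (372, 44), (374, 49), (376, 50), (378, 48), (380, 48), (382, 47)]
[ 15.24608803 -78.41846939]
```

```bash
python3 -m crank '[[[0.33,-0.02,0.5],0],[[0.33,-0.02,1.0],0],[[0.33,-0.02,1.5],0],[[0.33,-0.02,1.8],0],[[0.33,-0.02,2.0],0],[[0.33,-0.02,2.2],0],[[0.33,-0.02,2.4],0],[[0.33,-0.02,2.4],0]]'
```

```text
t: 26.85
tcp_pos: [0.5849, -0.0493, 0.0342]
tool_rot: [-0.031, 1.0, 0.0, -0.0]
force: [-0.6, 1.0, -1.9]
finger_gap: 0.488
```

```bash
python3 -m crank '[[[0,0,0.2],0],[[0,0,0.4],0],[[0,0,0.6],0],[[0,0,0.6],0]]'
python3 -m crank '[[[0,0,0],0],[[0,0,0],0],[[0,0,0],0],[[0,0,0],0],[[0,0,-3],0],[[0,0,-7],0],[[2,0,-12],0],[[2,0,-15],0],[[2,0,-15],0],[[2,0,-15],0]]' 5.5 60
python3 - <<'E'
from h import *
snap('wrist','w12'); im,c=load('w12')
cv2.imwrite('pics/w12c.png',im[::-1][::-1][:420,:,::-1]); s=manip.sense();print(s['tcp_pos'])
E
```

```text
t: 27.25
tcp_pos: [0.585, -0.0493, 0.0283]
tool_rot: [-0.031, 1.0, 0.0, -0.0]
force: [-0.6, 0.0, -2.9]
finger_gap: 0.492
t: 28.25
tcp_pos: [0.5654, -0.0506, 0.1796]
tool_rot: [-0.031, 1.0, -0.0, 0.001]
force: [-0.7, -0.4, -0.4]
finger_gap: 0.645
[ 0.56463631 -0.05038508  0.17827397]
```

View pics/w12c.png

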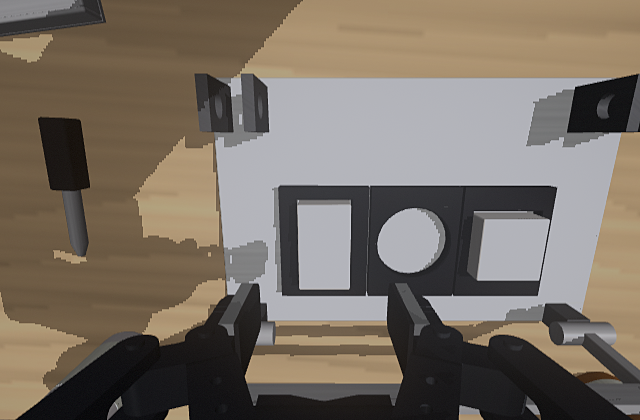

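Both blanks look level in their nests. I'll check the sizes at z = 44, look for a round blank in the previously hidden area, and measure the clevis and rail.

Run:
```python
from h import *
im,c=load('w12'); h=cv2.cvtColor(im,cv2.COLOR_RGB2HSV); wh=(h[:,:,1]<50)&(h[:,:,2]>150)
rects(im,c,wh,.044,(290,195,365,292),300);rects(im,c,wh,.044,(470,210,552,290),300)
t,ct=snap('top','top1'); s,cs=snap('scene','scene1')
h=cv2.cvtColor(t,cv2.COLOR_RGB2HSV); wh=(h[:,:,1]<45)&(h[:,:,2]>130)
print('top white');rects(t,ct,wh,.03,(30,100,530,480),60)
th=np.radians(3.6); A=np.array([[np.cos(th),-np.sin(th)],[np.sin(th),np.cos(th)]]); O=np.array([569.3,28.5])
# clevis right px estimates in w12: outer cheek top edge (196,74)-(215?), hole
H=lambda u,v,z: np.round(A.T@(ray(c,u,v,z/1000)[:2]*1000-O),1)
crop=im[60:150,180:300]; a=cv2.resize(crop,(480,360),interpolation=cv2.INTER_CUBIC)
b=cv2.resize(t[170:280,205:335],(425,360),interpolation=cv2.INTER_CUBIC)
cv2.imwrite('pics/c3.png',np.hstack([a[:,:380],b])[:,:,::-1][:, :800])
```

```text
z 0.044 rect [584.6 -49. ] [73.1 43.4] 3.7 cen [584.9 -48.9] px [324. 246.] area 3084
z 0.044 rect [581.3 136.1] [60.9 10.1] 13.6 cen [590.9 140.1] px [548. 258.] area 296
z 0.044 rect [577.2 107.5] [53.3 53.1] 3.6 cen [576.7 107.4] px [512. 249.] area 2740
top white
z 0.03 rect [-114.8 -673.7] [172.7 275. ] 0.0 cen [ -90.7 -639.1] px [478. 443.] area 12398
z 0.03 rect [209.9 241.3] [122.2  20.7] 75.8 cen [212.6 255.4] px [200. 341.] area 1307
z 0.03 rect [255.6 417.2] [71.1 29.9] 85.9 cen [254.5 415.9] px [144. 326.] area 1131
z 0.03 rect [ 388.1 -340.7] [100.9 170.3] 10.0 cen [ 384.5 -338.5] px [382. 289.] area 15049
z 0.03 rect [ 503.  -522.3] [75.2 79.3] 1.3 cen [ 503.  -522.1] px [438. 254.] area 4772
z 0.03 rect [ 513.6 -750.3] [146.2 133.5] 89.3 cen [ 513.8 -750.4] px [507. 252.] area 18759
z 0.03 rect [567.7  26. ] [48.4 30.4] 81.0 cen [566.9  27.2] px [270. 229.] area 937
z 0.03 rect [579.3 111.7] [55.6 51.9] 1.4 cen [582.2 114. ] px [243. 224.] area 2243
z 0.03 rect [548.7 131. ] [221.2 142.9] 1.5 cen [567.7 154.3] px [231. 231.] area 12471
z 0.03 rect [ 564.  -100.2] [216.2  90.5] 1.2 cen [ 526.9 -112.7] px [314. 237.] area 9537
z 0.03 rect [701.2 117.5] [ 13.4 153.4] 3.2 cen [700.9 115.6] px [243. 189.] area 1406
z 0.03 rect [725.1 -51.4] [ 40.3 127.8] 3.7 cen [714.8 -63. ] px [299. 185.] area 1361
z 0.03 rect [ 746.  -245.6] [67.1 62.9] 1.5 cen [ 746.7 -243.8] px [355. 179.] area 2784
z 0.03 rect [743.  443.1] [ 38.3 102. ] 67.1 cen [743.9 443.3] px [144. 173.] area 3410
z 0.03 rect [ 880.1 -298.5] [125.3 221.1] 0.1 cen [ 880.5 -297.5] px [370. 139.] area 26331
z 0.03 rect [854.2 126.1] [207.7 364. ] 4.7 cen [871.7 116.9] px [240. 140.] area 44345
z 0.03 rect [ 991.3 -199. ] [  38.4 1271.9] 1.8 cen [1005.3 -428.5] px [342. 103.] area 22824
```

View pics/c3.png

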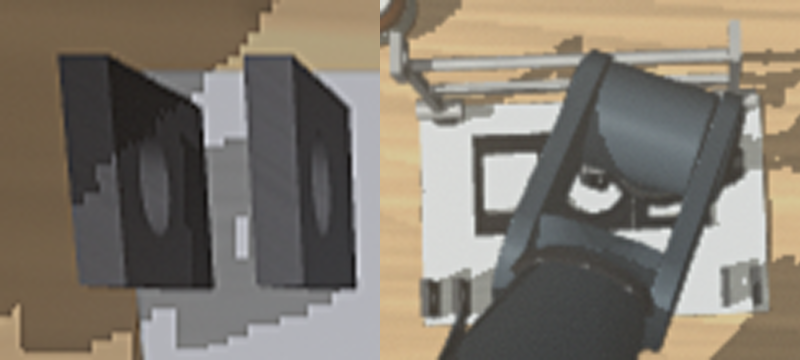

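Run:
```python
from h import *
im,c=load('w12')
th=np.radians(3.6); A=np.array([[np.cos(th),-np.sin(th)],[np.sin(th),np.cos(th)]]); O=np.array([569.3,28.5])
H=lambda u,v,z: np.round(A.T@(ray(c,u,v,z/1000)[:2]*1000-O),1)
f=lambda x,y:(180+x/4,60+y/4)
for n,p,z in [('front top out',(58,57),74),('front top in',(108,57),74),('back top in',(200,103),74),('bottom front out',(80,287),14),('bottom front in',(130,287),14),('2nd f top out',(245,57),74),('2nd f top in',(295,57),74),('2nd back top in',(349,110),74),('hole c on inner face',(155,188),52),('bottom back in',(213,287),14)]:
    print(n,H(*f(*p),z))
for x in (-117,-107,-100): print(x, proj(c,np.r_[A@[x,-155]+O,52]/1000), 'inner outer-cheek face hole')
t,ct=load('top1'); 
# rail in top picture
w,cw=load('w1')
for z in(.20,.212): print('rail pts w1 hold', [np.round(A.T@(ray(cw,u,v,z)[:2]*1000-O)) for u,v in((500,326),(400,357))])
```

```text
front top out [-117.2 -162.5]
front top in [-117.2 -154.3]
back top in [-110.3 -139.8]
bottom front out [ -82.3 -182.7]
bottom front in [ -82.3 -172.1]
2nd f top out [-117.2 -132. ]
2nd f top in [-117.2 -123.9]
2nd back top in [-109.2 -115.4]
hole c on inner face [ -98.9 -154.5]
bottom back in [ -82.3 -154.6]
-117 (np.float64(215.9974713809192), np.float64(79.95633051994474)) inner outer-cheek face hole
-107 (np.float64(217.1638157098593), np.float64(95.03154489071932)) inner outer-cheek face hole
-100 (np.float64(217.9654019373122), np.float64(105.3921938994857)) inner outer-cheek face hole
rail pts w1 hold [array([100.,  59.]), array([ 98., -31.])]
rail pts w1 hold [array([91., 55.]), array([ 89., -31.])]
```

Both seated (73.1x43.4 and 53.3x53.1 mm at z = 44), and there is no round blank on the bench. The clevis hole is at holder x ≈ -99. Now straddle the gate rail.

```bash
python3 -m crank '[[[0,0,-5],0],[[0,0,-10],10],[[0,0,-13],20],[[0,0,-13],30],[[0,0,-13],40],[[0,0,-13],50],[[0,0,-13],60],[[0,0,-13],70],[[0,0,-13],80],[[0,0,-13],90]]' 8.5 30
python3 -m crank '[[[0,0,0],0],[[0,0,0],0]]'
python3 - <<'E'
from h import *
go(659.1,34.2,290,93.6)
E
```

```text
t: 29.4
tcp_pos: [0.5646, -0.0504, 0.3064]
tool_rot: [0.603, 0.798, -0.001, -0.002]
force: [0.4, 0.1, -0.4]
finger_gap: 1.0
t: 29.6
tcp_pos: [0.5648, -0.0504, 0.3072]
tool_rot: [0.599, 0.801, -0.0, -0.001]
force: [0.2, 0.6, -0.7]
finger_gap: 0.998
q6 options [(np.float64(12.8), -1)]
tcp [564.8 -50.4 307.2] yaw 106.4 shift [ 5.45 11.45  1.7 ] spin 12.8
```

```bash
python3 -m crank '[[[5.45,11.45,1],12.8],[[5.45,11.45,1],12.8],[[5.45,11.45,1],12.8],[[5.45,11.45,1],12.8],[[5.45,11.45,1],12.8]]'
python3 - <<'E'
from h import *
im,c=snap('wrist','w13');cv2.imwrite('pics/w13c.png',cv2.resize(im[:,:,::-1],(480,360)))
go(659.1,34.2,197,93.6)
E
```

```text
t: 30.1
tcp_pos: [0.6594, 0.0342, 0.2973]
tool_rot: [0.684, 0.729, -0.001, -0.001]
force: [-0.5, -1.2, 0.1]
finger_gap: 0.998
q6 options [(np.float64(-0.1), -1)]
tcp [659.   33.6 297.7] yaw 93.5 shift [ 0.06  0.03 10.07] spin -0.1
```

View pics/w13c.png

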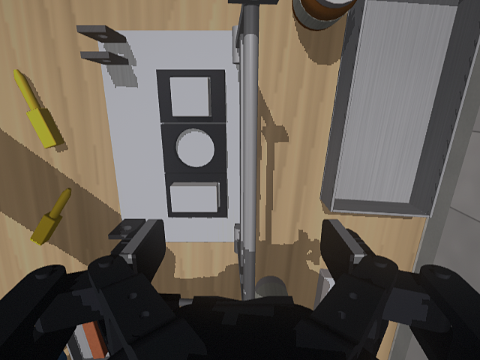

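The rail lies at (249,200), almost central between the fingers. Descend and pinch.

```bash
python3 -m crank '[[[0,0.3,4],0],[[0,0.3,8],0],[[0,0.3,10],0],[[0,0.3,10],0],[[0,0.3,10],0]]'
python3 -m crank '[[[0,0,0],0],[[0,0,0],0],[[0,0,0],0],[[0,0,0],0],[[0,0,0],0],[[0,0,0],0],[[0,0,0],0]]' 0.3 30
python3 - <<'E'
from h import *
th=np.radians(3.6); A=np.array([[np.cos(th),-np.sin(th)],[np.sin(th),np.cos(th)]]); O=np.array([569.3,28.5])
s=manip.sense(); x=(A.T@(s['tcp_pos'][:2]*1000-O))[0]; a0=np.arccos((x-85)/160); print(s['tcp_pos'],x,a0)
for a in np.linspace(a0,0,21): print(round(a,2),round((160*np.cos(a)-160*np.cos(a0))/10,1),round((160*np.sin(a0)-160*np.sin(a))/10,1))
E
```

```text
t: 30.65
tcp_pos: [0.6627, 0.0331, 0.1993]
tool_rot: [0.686, 0.728, 0.0, 0.0]
force: [0.1, -0.4, 0.8]
finger_gap: 0.99
t: 31.35
tcp_pos: [0.6633, 0.0341, 0.1992]
tool_rot: [0.685, 0.728, 0.0, 0.001]
force: [0.4, 0.3, 2.9]
finger_gap: 0.13
[0.66330284 0.03407022 0.19915309] 94.16710417154016 1.5134705330987535
1.51 0.0 0.0
1.44 1.2 0.1
1.36 2.4 0.3
1.29 3.6 0.6
1.21 4.7 1.0
1.14 5.8 1.5
1.06 6.9 2.0
0.98 7.9 2.7
0.91 8.9 3.4
0.83 9.9 4.1
0.76 10.7 5.0
0.68 11.5 5.9
0.61 12.2 6.9
0.53 12.9 7.9
0.45 13.5 9.0
0.38 14.0 10.1
0.3 14.4 11.2
0.23 14.7 12.4
0.15 14.9 13.6
0.08 15.0 14.8
0.0 15.1 16.0
```

```bash
python3 -m crank '[[[0,-2.0,0],0],[[0,-3.6,0.2],0],[[0,-5.2,0.55],0],[[0,-6.7,1.05],0],[[0,-8.2,1.7],0],[[0,-9.5,2.5],0],[[0,-10.8,3.45],0],[[0,-12,4.5],0],[[0,-13.1,5.65],0],[[0,-14.1,6.95],0]]'
```

```text
t: 32.35
tcp_pos: [0.5227, 0.0253, 0.1291]
tool_rot: [0.686, 0.728, 0.001, 0.001]
force: [2.8, 1.0, -1.8]
finger_gap: 0.125
```

```bash
python3 -m crank '[[[0,-0.8,1.35],0],[[0,-1.5,2.8],0],[[0,-2.1,4.3],0],[[0,-2.5,5.85],0],[[0,-2.7,7.4],0],[[0,-2.8,8.5],0],[[0,-2.8,8.9],0],[[0,-2.8,8.9],0]]'
```

```text
t: 33.15
tcp_pos: [0.4947, 0.0236, 0.0399]
tool_rot: [0.685, 0.728, 0.0, 0.0]
force: [1.6, -1.0, -4.3]
finger_gap: 0.126
```

```bash
python3 -m crank '[[[0,0,0.15],0],[[0,0,0.3],0],[[0,0,0.45],0],[[0,0,0.45],0]]'
```

```text
t: 33.55
tcp_pos: [0.4948, 0.0236, 0.0394]
tool_rot: [0.685, 0.728, 0.001, 0.001]
force: [-4.3, -0.5, 31.8]
finger_gap: 0.12
```

The gate is on its stop (31.8 N upward at 39.4 mm). Release, rise, and go look at the pins.

```bash
python3 -m crank '[[[0,0,0],0],[[0,0,0],0],[[0,0,0],0],[[0,0,-3],0],[[0,0,-8],0],[[0,0,-13],0],[[0,0,-18],0],[[0,0,-22],0],[[0,0,-22],0],[[0,0,-22],0]]' 3.2
python3 - <<'E'
from h import *
go(500,-300,270,2)
E
```

```text
t: 34.55
tcp_pos: [0.4939, 0.024, 0.2559]
tool_rot: [0.685, 0.728, 0.0, 0.0]
force: [-1.0, 0.7, -0.6]
finger_gap: 0.374
q6 options [(np.float64(-88.5), -123), (np.float64(91.5), 57)]
tcp [493.9  24.  255.9] yaw 93.5 shift [-32.37  -1.34  -1.41] spin -88.5
```

```bash
python3 -m crank '[[[-32.4,-1.3,-3],85],[[-32.4,-1.3,-3],85],[[-32.4,-1.3,-3],85],[[-32.4,-1.3,-3],85],[[-32.4,-1.3,-3],85],[[-32.4,-1.3,-3],85],[[-32.4,-1.3,-3],85],[[-32.4,-1.3,-3],85],[[-32.4,-1.3,-3],85],[[-32.4,-1.3,-3],85]]' 5
python3 -m crank '[[[0,0,0],0],[[0,0,0],0]]'
python3 - <<'E'
from h import *
im,c=snap('wrist','w14'); print(manip.sense()['tcp_pos'])
E
```

```text
t: 35.55
tcp_pos: [0.4992, -0.2999, 0.282]
tool_rot: [0.998, 0.07, -0.002, -0.003]
force: [-0.4, -0.1, -0.1]
finger_gap: 0.585
t: 35.75
tcp_pos: [0.4998, -0.2997, 0.2834]
tool_rot: [0.997, 0.075, -0.002, -0.002]
force: [-0.4, -0.3, 0.5]
finger_gap: 0.585
[ 0.50001512 -0.29981204  0.2838684 ]
```

View pics/w14.png

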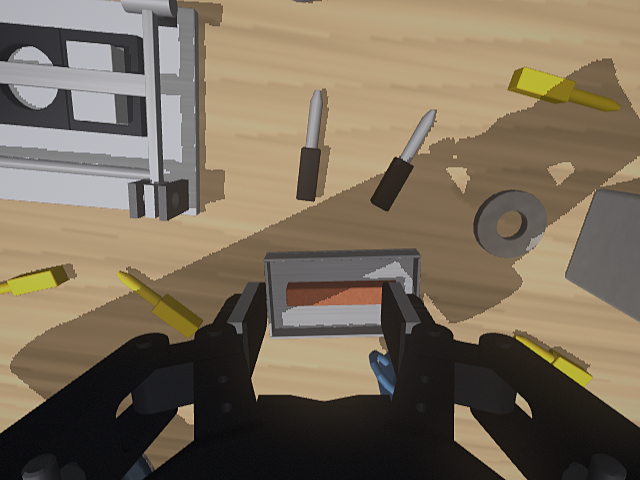

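Gate shut, right tab between the cheeks at (152,200); the stick is in the tray; the black pins are at (311,145) and (405,160). I'll measure them.

```bash
cat >> h.py <<'E'
def pin(im,c,box,bv=75):
    u0,v0,u1,v1=box; h=cv2.cvtColor(im,cv2.COLOR_RGB2HSV)[v0:v1,u0:u1].astype(int)
    out={}
    for n,m,z in(('grip',h[:,:,2]<bv,.011),('shaft',(h[:,:,1]<45)&(h[:,:,2]>90),.011)):
        k,l,st,_=cv2.connectedComponentsWithStats(m.astype(np.uint8)); i=1+np.argmax(st[1:,4])
        v,u=np.nonzero(l==i); W=np.array([ray(c,a+u0,b+v0,z)[:2]*1000 for a,b in zip(u,v)]); out[n]=W
        print(n,len(u),'cen',W.mean(0).round(1))
    g,s=out['grip'],out['shaft']; _,_,Vt=np.linalg.svd(s-s.mean(0)); d=Vt[0]*np.sign(Vt[0]@(s.mean(0)-g.mean(0)))
    ps=(s-s.mean(0))@d; pg=(g-s.mean(0))@d; n=np.array([-d[1],d[0]])
    nose=s.mean(0)+d*np.percentile(ps,99.5); print('heading',np.degrees(np.arctan2(d[1],d[0])).round(1),'nose',nose.round(1),'shoulder from nose',(nose-62*d).round(1),'shaft len',np.ptp(ps).round(1),'start',(s.mean(0)+d*ps.min()).round(1),'grip len',np.ptp(pg).round(1),'axis->grip cen',((g-s.mean(0)).mean(0)@n).round(1))
    return nose-62*d,np.degrees(np.arctan2(d[1],d[0]))
E
python3 - <<'E'
from h import *
im,c=load('w14')
for b in((290,80,335,210),(365,100,445,220)):
    for bv in(50,75): S,a=pin(im,c,b,bv)
    g=S-25*np.array([np.cos(np.radians(a)),np.sin(np.radians(a))]); print('grasp',g.round(1)); go(g[0],g[1],5,a)
E
```

```text
grip 10 cen [ 496.  -285.9]
shaft 623 cen [ 584.8 -274.6]
heading 1.1 nose [ 616.2 -274. ] shoulder from nose [ 554.2 -275.2] shaft len 62.2 start [ 554.5 -275.2] grip len 5.5 axis->grip cen -9.5
grip 1002 cen [ 524.6 -276.6]
shaft 623 cen [ 584.8 -274.6]
heading 1.1 nose [ 616.2 -274. ] shoulder from nose [ 554.2 -275.2] shaft len 62.2 start [ 554.5 -275.2] grip len 61.5 axis->grip cen -0.8
grasp [ 529.2 -275.7]
q6 options [(np.float64(-172.5), -119), (np.float64(7.5), 61)]
tcp [ 500.  -299.8  283.9] yaw 8.6 shift [ 3.3  -1.88 27.88] spin 7.5
grip 1063 cen [ 527.2 -374.8]
shaft 628 cen [ 585.2 -394. ]
heading -19.4 nose [ 614.6 -404.4] shoulder from nose [ 556.1 -383.8] shaft len 62.8 start [ 556.4 -383.9] grip len 60.3 axis->grip cen -1.1
grip 1126 cen [ 527.9 -374.9]
shaft 628 cen [ 585.2 -394. ]
heading -19.4 nose [ 614.6 -404.4] shoulder from nose [ 556.1 -383.8] shaft len 62.8 start [ 556.4 -383.9] grip len 63.0 axis->grip cen -0.9
grasp [ 532.5 -375.5]
q6 options [(np.float64(-152.1), -106), (np.float64(27.9), 74)]
tcp [ 500.  -299.8  283.9] yaw 8.6 shift [ 2.14  8.04 27.86] spin 27.9
```

```bash
python3 -m crank '[[[3.3,-1.9,5],7.3],[[3.3,-1.9,10],7.3],[[3.3,-1.9,15],7.3],[[3.3,-1.9,20],7.3],[[3.3,-1.9,24],7.3],[[3.3,-1.9,26],7.3],[[3.3,-1.9,27],7.3],[[3.3,-1.9,27.8],7.3],[[3.3,-1.9,27.8],7.3],[[3.3,-1.9,27.8],7.3]]'
python3 - <<'E'
from h import *
go(529.2,-275.9,5,1.3)
E
```

```text
t: 36.8
tcp_pos: [0.5313, -0.2774, 0.0088]
tool_rot: [1.0, 0.01, 0.001, 0.001]
force: [-0.8, 0.2, -0.3]
finger_gap: 0.588
q6 options [(np.float64(-180.1), -119), (np.float64(-0.1), 61)]
tcp [ 531.3 -277.4    8.8] yaw 1.2 shift [-0.21 -0.15  0.38] spin -0.1
```

```bash
python3 -m crank '[[[-0.1,-0.1,0.25],0],[[-0.1,-0.1,0.25],0],[[-0.1,-0.1,0.25],0]]'
python3 -m crank '[[[0,0,0],0],[[0,0,0],0],[[0,0,0],0],[[0,0,0],0],[[0,0,0],0],[[0,0,0],0]]' 1.2 80
python3 -m crank '[[[0,0,-3],0],[[0,0,-7],0],[[0,0,-8],0],[[0,0,-8],0],[[0,0,-8],0]]'
python3 - <<'E'
from h import *
th=np.radians(3.6); A=np.array([[np.cos(th),-np.sin(th)],[np.sin(th),np.cos(th)]]); O=np.array([569.3,28.5])
# TCP target: shoulder 25 ahead of TCP; start nose 20mm outside outer face
p=A@[-99,-163-20-62-25]+O; print(p); go(p[0],p[1],85,93.6)
E
```

```text
t: 37.1
tcp_pos: [0.5296, -0.2759, 0.0057]
tool_rot: [1.0, 0.01, 0.0, 0.0]
force: [0.4, 0.4, 0.6]
finger_gap: 0.587
t: 37.7
tcp_pos: [0.5296, -0.2759, 0.0056]
tool_rot: [1.0, 0.01, 0.0, 0.0]
force: [0.2, 0.5, 5.1]
finger_gap: 0.235
t: 38.2
tcp_pos: [0.5286, -0.2751, 0.0839]
tool_rot: [1.0, 0.01, -0.001, -0.001]
force: [0.3, -0.2, -1.7]
finger_gap: 0.234
[ 487.44879416 -247.18347811]
q6 options [(np.float64(-92.5), -30), (np.float64(87.5), 150)]
tcp [ 528.6 -275.1   83.9] yaw 1.1 shift [-4.06 -2.87 -0.1 ] spin 87.5
```

```bash
python3 -m crank '[[[-4.1,-2.9,0],-92.5],[[-4.1,-2.9,0],-92.5],[[-4.1,-2.9,0],-92.5],[[-4.1,-2.9,0],-92.5],[[-4.1,-2.9,0],-92.5],[[-4.1,-2.9,0],-92.5],[[-4.1,-2.9,0],-92.5],[[-4.1,-2.9,0],-92.5],[[-4.1,-2.9,0],-92.5],[[-4.1,-2.9,0],-92.5]]'
python3 -m crank '[[[-4.1,-2.9,0],0]]' >/dev/null; python3 -c "
from h import *
go(487.4,-247.2,52-5.4,93.6)"
```

```text
t: 39.2
tcp_pos: [0.4865, -0.2466, 0.0829]
tool_rot: [0.723, 0.691, -0.0, -0.002]
force: [0.1, -0.7, -2.2]
finger_gap: 0.237
q6 options [(np.float64(-6.0), -31), (np.float64(174.0), 149)]
tcp [ 458.2 -282.6   83. ] yaw 87.6 shift [3.65 2.78 3.64] spin -6.0
```

That last extra row was a slip of mine (an unintended 5 cm shift in free air, nothing touched). Align now.

```bash
python3 -m crank '[[[3.6,2.75,1],-6],[[3.6,2.75,2.5],-6],[[3.6,2.75,3.6],-6],[[3.6,2.75,3.6],-6],[[3.6,2.75,3.6],-6],[[3.6,2.75,3.6],-6]]'
python3 - <<'E'
from h import *
im,c=snap('wrist','w15')
th=np.radians(3.6); A=np.array([[np.cos(th),-np.sin(th)],[np.sin(th),np.cos(th)]]); O=np.array([569.3,28.5])
for y in(-163,-155,-133): print(np.round(proj(c,np.r_[A@[-99,y]+O,52]/1000)),np.round(proj(c,np.r_[A@[-117,y]+O,74]/1000)),np.round(proj(c,np.r_[A@[-81,y]+O,74]/1000)))
print(A.T@(manip.sense()['tcp_pos'][:2]*1000-O))
go(487.4,-247.2,46.6,93.6)
E
```

```text
t: 39.9
tcp_pos: [0.4866, -0.2518, 0.0491]
tool_rot: [0.687, 0.726, -0.0, 0.0]
force: [0.2, 0.7, -2.6]
finger_gap: 0.235
[325.  12.] [263. -14.] [387. -15.]
[324. -14.] [261. -46.] [388. -47.]
[324. -92.] [ 257. -143.] [ 391. -144.]
[-100.04693949 -274.7397234 ]
q6 options [(np.float64(-0.4), -30), (np.float64(179.6), 150)]
tcp [ 486.7 -252.    49.4] yaw 93.2 shift [0.47 0.1  0.28] spin -0.4
```

View pics/w15.png

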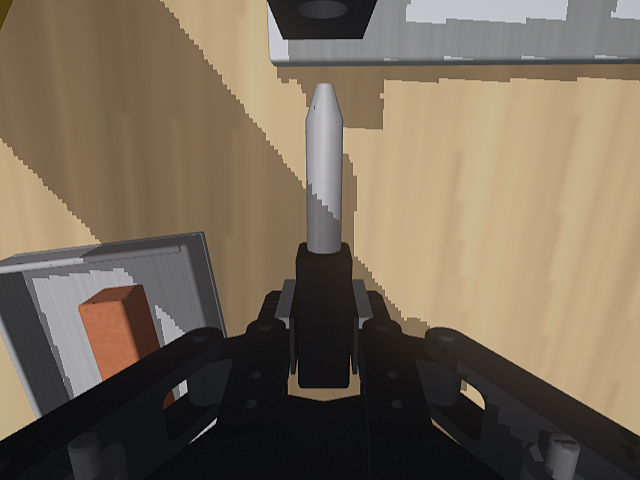

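Run:
```python
from h import *
im,c=load('w15')
th=np.radians(3.6); A=np.array([[np.cos(th),-np.sin(th)],[np.sin(th),np.cos(th)]]); O=np.array([569.3,28.5])
for n,u,v in(('nose',324,84),('shoulder',324.5,250),('shaft start of taper',324.5,122)): print(n,(A.T@(ray(c,u,v,.0548)[:2]*1000-O)).round(1))
print('hole',(A.T@(ray(c,322.5,10,.052)[:2]*1000-O)).round(1))
print('edges of clevis at z74?', [(A.T@(ray(c,u,v,z)[:2]*1000-O)).round(1) for u,v,z in((283,38,.014),(365,38,.014))])
```

```text
nose [ -99.4 -186.8]
shoulder [ -99.7 -250. ]
shaft start of taper [ -99.3 -199.9]
hole [ -99.7 -162.4]
edges of clevis at z74? [array([-117.7, -161.7]), array([ -80.5, -162. ])]
```

```bash
python3 -m crank '[[[0,0.03,0.3],-0.4],[[0,0.03,0.3],-0.4],[[1,0.03,0.3],-0.4],[[2,0.03,0.3],-0.4],[[2.8,0.03,0.3],-0.4],[[3.4,0.03,0.3],-0.4],[[4,0.03,0.3],-0.4],[[4.5,0.03,0.3],-0.4],[[4.5,0.03,0.3],-0.4]]'
```

```text
t: 40.85
tcp_pos: [0.4839, -0.2065, 0.046]
tool_rot: [0.685, 0.729, -0.0, -0.0]
force: [0.1, 0.5, -1.3]
finger_gap: 0.235
```

```bash
python3 -m crank '[[[0.6,0,0],0],[[1.2,0,0],0],[[1.8,0,0],0],[[2.4,0,0],0],[[3,0,0],0],[[3.4,0,0],0],[[3.7,0,0],0],[[3.7,0,0],0]]'
python3 -c "
from h import *
th=np.radians(3.6); A=np.array([[np.cos(th),-np.sin(th)],[np.sin(th),np.cos(th)]]); O=np.array([569.3,28.5])
print(A.T@(manip.sense()['tcp_pos'][:2]*1000-O))"
```

```text
t: 41.65
tcp_pos: [0.4817, -0.1699, 0.046]
tool_rot: [0.685, 0.729, -0.0, -0.0]
force: [-0.4, -0.4, -2.1]
finger_gap: 0.237
[ -99.86727124 -192.55594295]
```

```bash
python3 -m crank '[[[0.2,0,0],0],[[0.3,0,0],0],[[0.4,0,0],0],[[0.5,0,0],0],[[0.6,0,0],0],[[0.7,0,0],0],[[0.7,0,0],0]]'
python3 -c "
from h import *
th=np.radians(3.6); A=np.array([[np.cos(th),-np.sin(th)],[np.sin(th),np.cos(th)]]); O=np.array([569.3,28.5])
s=manip.sense();print(A.T@(s['tcp_pos'][:2]*1000-O),s['force'])"
```

```text
t: 42.35
tcp_pos: [0.4817, -0.1654, 0.0461]
tool_rot: [0.685, 0.729, -0.001, 0.001]
force: [-1.7, -6.5, -1.8]
finger_gap: 0.23
[ -99.57482494 -187.982023  ] [-1.67665637 -6.46771238 -1.80605666]
```

```bash
python3 -m crank '[[[0.1,0,0],0],[[0.2,0,0],0],[[0.2,0,0],0]]'
python3 -m crank '[[[0,0,0],0],[[0,0,0],0],[[0,0,0],0],[[0,0,0],0],[[0,0,-3],0],[[0,0,-8],0],[[0,0,-13],0],[[0,0,-17],0],[[0,0,-17],0],[[0,0,-17],0]]' 4.5
python3 - <<'E'
from h import *
im,c=snap('wrist','w16'); cv2.imwrite('pics/w16c.png',im[:320,160:480,::-1])
go(490,-320,250,160)
E
```

```text
t: 42.65
tcp_pos: [0.4818, -0.1653, 0.0462]
tool_rot: [0.684, 0.729, -0.002, 0.003]
force: [-5.7, -13.9, -3.9]
finger_gap: 0.231
t: 43.65
tcp_pos: [0.4815, -0.1612, 0.217]
tool_rot: [0.685, 0.728, 0.0, 0.001]
force: [-0.0, -0.9, -0.1]
finger_gap: 0.526
q6 options [(np.float64(-66.5), -103), (np.float64(113.5), 77)]
tcp [ 480.7 -160.7  215.7] yaw 93.5 shift [-15.95  -0.05  -3.44] spin -66.5
```

View pics/w16c.png

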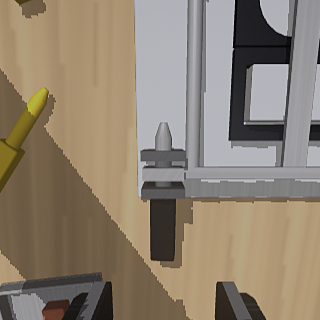

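The pin is through both cheeks and the tab, its grip against the outer cheek. Now the second pin.

```bash
python3 -c "
from h import *
go(532.5,-375.5,240,160.6)"
```

```text
q6 options [(np.float64(-67.1), -106), (np.float64(112.9), 74)]
tcp [ 480.7 -160.7  215.7] yaw 93.5 shift [-21.75   3.86  -2.45] spin -67.1
```

```bash
python3 -m crank '[[[-21.7,3.9,-2.4],-67],[[-21.7,3.9,-2.4],-67],[[-21.7,3.9,-2.4],-67],[[-21.7,3.9,-2.4],-67],[[-21.7,3.9,-2.4],-67],[[-21.7,3.9,-2.4],-67],[[-21.7,3.9,-2.4],-67],[[-21.7,3.9,-2.4],-67],[[-21.7,3.9,-2.4],-67],[[-21.7,3.9,-2.4],-67]]' 5
python3 - <<'E'
from h import *
im,c=snap('wrist','w17'); a=proj(c,(.5325,-.3755,.011)); print(a)
u,v=map(int,proj(c,(.556,-.384,.011)))
S,an=pin(im,c,(u-75,max(v-150,0),u+75,min(v+75,330)))
g=S-25*np.array([np.cos(np.radians(an)),np.sin(np.radians(an))]); print('grasp',g.round(1)); go(g[0],g[1],5.5,an)
E
```

```text
t: 44.7
tcp_pos: [0.5328, -0.3749, 0.2379]
tool_rot: [0.171, 0.985, 0.001, -0.002]
force: [0.1, -0.0, -0.3]
finger_gap: 0.588
(np.float64(322.4125842212526), np.float64(205.69706318838564))
grip 1167 cen [ 572.8 -410.5]
shaft 3511 cen [ 424.2 -373.6]
heading 95.9 nose [ 417.3 -306.3] shoulder from nose [ 423.7 -368. ] shaft len 130.1 start [ 430.  -429.1] grip len 48.6 axis->grip cen -144.0
grasp [ 426.2 -392.9]
q6 options [(np.float64(64.5), -49), (np.float64(244.5), 131)]
tcp [ 533.  -375.1  238.4] yaw 160.4 shift [ 9.39 -5.29 23.31] spin 64.5
```

Run:
```python
from h import *
im,c=load('w17'); h=cv2.cvtColor(im,cv2.COLOR_RGB2HSV)
dk=(h[:,:,2]<75); rects(im,c,dk,.011,(0,0,640,330),300)
sh=(h[:,:,1]<45)&(h[:,:,2]>90); rects(im,c,sh,.011,(0,0,640,330),300)
for x,y in((496.6,-363),(532,-375),(556,-384),(585,-394),(614,-404)): u,v=map(int,proj(c,(x/1000,y/1000,.018))); print((u,v),im[v,u],h[v,u])
```

```text
z 0.011 rect [ 696.3 -313.1] [69.5 31.5] 24.1 cen [ 694.6 -308.4] px [424. 316.] area 745
z 0.011 rect [ 671.4 -338.2] [28.3 59.7] 72.8 cen [ 676.3 -342.6] px [390. 309.] area 1122
z 0.011 rect [ 607.4 -514.8] [81.9 59.7] 70.3 cen [ 617.1 -503.6] px [239. 313.] area 2662
z 0.011 rect [ 559.2 -648.2] [26.6 87.6] 31.2 cen [ 554.9 -644.6] px [106. 302.] area 1312
z 0.011 rect [ 577.5 -411.8] [22.8 73.8] 69.1 cen [ 573.2 -410.6] px [305. 253.] area 1393
z 0.011 rect [631.3 -62.9] [27.  19.4] 2.5 cen [630.7 -63.6] px [631. 194.] area 438
z 0.011 rect [566.1 -60. ] [55.7 33.1] 3.4 cen [565.2 -62.6] px [625. 130.] area 1430
z 0.011 rect [ 579.7 -135.7] [247.9  98.9] 2.9 cen [ 545.4 -123.5] px [564. 147.] area 5681
z 0.011 rect [480.4 -74.6] [43.4 29. ] 3.5 cen [479.7 -69.8] px [600.  46.] area 529
z 0.011 rect [ 394.3 -335.5] [  5.4 143.8] 10.7 cen [ 393.5 -332.3] px [315.  56.] area 492
z 0.011 rect [ 392.8 -243.1] [41.   9.6] 12.2 cen [ 393.6 -243.8] px [405.  21.] area 246
z 0.011 rect [ 337.9 -401. ] [ 7.5 82.6] 10.3 cen [ 338.3 -403.1] px [227.  22.] area 502
z 0.011 rect [ 306.4 -454.
[... 198 characters left out ...]
.3 cen [ 630.9 -432.7] px [305. 301.] area 646
z 0.011 rect [ 505.8 -681.2] [128.8 174.7] 56.5 cen [ 502.1 -688.9] px [ 50. 272.] area 15798
z 0.011 rect [ 500.6 -529.6] [81.6 82.1] 16.7 cen [ 499.9 -529.4] px [181. 231.] area 5038
z 0.011 rect [ 584.3 -118.2] [181.   46.3] 3.6 cen [ 581.9 -119.1] px [570. 166.] area 7362
z 0.011 rect [576.6 -84.7] [249.8 113.7] 3.6 cen [558.7 -73.3] px [606. 109.] area 6553
z 0.011 rect [ 376.6 -340.8] [114.4 196.7] 10.7 cen [ 392.  -357.1] px [277.  58.] area 11650
(322, 170) [116  97  74] [ 16  92 116]
(322, 206) [118  99  73] [ 17  97 118]
(322, 229) [114  94  71] [ 16  96 114]
(322, 257) [175 152 117] [ 18  85 175]
(323, 283) [182 158 123] [ 18  83 182]
```

The second pin has been knocked about 6 cm away (grip now at (573,-411)). I'll re-measure in a box around (305,275).

Run:
```python
from h import *
im,c=load('w17')
S,an=pin(im,c,(265,200,345,330))
g=S-25*np.array([np.cos(np.radians(an)),np.sin(np.radians(an))]); print('grasp',g.round(1)); go(g[0],g[1],170,an+180)
```

```text
grip 1167 cen [ 572.8 -410.5]
shaft 498 cen [ 630.5 -432.5]
heading -22.1 nose [ 658.9 -444. ] shoulder from nose [ 601.5 -420.7] shaft len 59.6 start [ 604.8 -422.1] grip len 74.0 axis->grip cen -1.3
grasp [ 578.3 -411.3]
q6 options [(np.float64(2.5), -103), (np.float64(182.5), 77)]
tcp [ 533.  -375.1  238.4] yaw 160.4 shift [-5.5  -1.9   6.83] spin 2.5
```

```bash
python3 -m crank '[[[-4,-1.9,3],2],[[-4,-1.9,5],2],[[-4,-1.9,5],2],[[-4,-1.9,5],2],[[-4,-1.9,5],2]]'
python3 - <<'E'
from h import *
im,c=snap('wrist','w18'); u,v=map(int,proj(c,(.601,-.421,.011))); print(u,v)
S,an=pin(im,c,(u-50,max(v-120,0),u+50,v+100))
g=S-25*np.array([np.cos(np.radians(an)),np.sin(np.radians(an))]); print('grasp',g.round(1)); go(g[0],g[1],5.5,an+180)
E
```

```text
t: 45.25
tcp_pos: [0.565, -0.4069, 0.1914]
tool_rot: [0.187, 0.982, -0.0, 0.001]
force: [0.4, 0.1, 0.7]
finger_gap: 0.586
323 252
grip 1575 cen [ 573.1 -410. ]
shaft 654 cen [ 630.6 -432. ]
heading -22.9 nose [ 658.8 -444. ] shoulder from nose [ 601.7 -419.8] shaft len 59.3 start [ 604.3 -420.9] grip len 64.6 axis->grip cen -2.2
grasp [ 578.7 -410.1]
q6 options [(np.float64(1.4), -102), (np.float64(181.4), 78)]
tcp [ 565.1 -407.   191.8] yaw 158.5 shift [-1.34  0.23 18.63] spin 1.4
```

```bash
python3 -m crank '[[[-1.4,0.15,5],0.3],[[-1.4,0.15,9],0.3],[[-1.4,0.15,13],0.3],[[-1.4,0.15,16],0.3],[[-1.4,0.15,17.5],0.3],[[-1.4,0.15,18.5],0.3],[[-1.4,0.15,18.6],0.3],[[-1.4,0.15,18.6],0.3],[[-1.4,0.15,18.6],0.3],[[-1.4,0.15,18.6],0.3]]'
python3 -m crank '[[[0,0,0],0],[[0,0,0],0],[[0,0,0],0],[[0,0,0],0],[[0,0,0],0],[[0,0,0],0]]' 1.2 80
python3 -m crank '[[[0,0,-3],0],[[0,0,-8],0],[[0,0,-13],0],[[0,0,-15],0],[[0,0,-15],0],[[0,0,-15],0]]'
python3 - <<'E'
from h import *
th=np.radians(3.6); A=np.array([[np.cos(th),-np.sin(th)],[np.sin(th),np.cos(th)]]); O=np.array([569.3,28.5])
p=A@[-99,163+25+62+25]+O; print(p)
go(440,-150,160,93.6); go(p[0],p[1],160,93.6)
E
```

```text
t: 46.3
tcp_pos: [0.5791, -0.4114, 0.0057]
tool_rot: [0.189, 0.982, -0.001, 0.001]
force: [-0.2, 0.1, 0.4]
finger_gap: 0.585
t: 46.9
tcp_pos: [0.5787, -0.4111, 0.005]
tool_rot: [0.189, 0.982, -0.0, 0.001]
force: [-0.6, 1.0, 6.3]
finger_gap: 0.235
t: 47.5
tcp_pos: [0.5776, -0.4099, 0.1527]
tool_rot: [0.189, 0.982, 0.001, -0.001]
force: [-0.6, 0.1, -2.4]
finger_gap: 0.231
[453.22796102 296.74108888]
q6 options [(np.float64(64.6), -22)]
tcp [ 577.6 -409.9  152.7] yaw 158.2 shift [22.43 19.02 -0.66] spin 64.6
q6 options [(np.float64(-115.4), -150), (np.float64(64.6), 30)]
tcp [ 577.6 -409.9  152.7] yaw 158.2 shift [37.79 60.98 -0.59] spin 64.6
```

```bash
python3 -m crank '[[[19,30.5,0],64.6],[[19,30.5,0],64.6],[[19,30.5,0],64.6],[[19,30.5,0],64.6],[[19,30.5,0],64.6],[[19,30.5,0],64.6],[[19,30.5,0],64.6],[[19,30.5,0],64.6],[[19,30.5,0],64.6],[[19,30.5,0],64.6]]'
python3 -c "
from h import *
go(453.2,296.7,120,93.6)"
```

```text
t: 48.5
tcp_pos: [0.5147, -0.0569, 0.1525]
tool_rot: [0.684, 0.73, -0.001, -0.001]
force: [1.1, 0.5, -1.0]
finger_gap: 0.232
q6 options [(np.float64(-179.9), -150), (np.float64(0.1), 30)]
tcp [514.7 -56.9 152.5] yaw 93.7 shift [35.69 -3.82  3.28] spin 0.1
```

```bash
python3 -m crank '[[[35.7,-3.8,0],0],[[35.7,-3.8,0],0],[[35.7,-3.8,0],0],[[35.7,-3.8,0],0],[[35.7,-3.8,0],0],[[35.7,-3.8,0],0],[[35.7,-3.8,0],0],[[35.7,-3.8,0],0],[[35.7,-3.8,4],0],[[35.7,-3.8,8],0]]'
python3 -m crank '[[[0,0,2.3],0],[[0,0,2.3],0],[[0,0,2.3],0],[[0,0,2.3],0]]'
python3 - <<'E'
from h import *
im,c=snap('wrist','w19'); cv2.imwrite('pics/w19.png',im[:,:,::-1])
th=np.radians(3.6); A=np.array([[np.cos(th),-np.sin(th)],[np.sin(th),np.cos(th)]]); O=np.array([569.3,28.5])
s=manip.sense(); print((A.T@(s['tcp_pos'][:2]*1000-O)).round(1),s['finger_gap'])
go(453.2,296.7,46.6,93.6)
# pin shaft: predicted vs seen rows (bright grey, low saturation) across image rows
z=s['tcp_pos'][2]+.0056; H=lambda u,v:(A.T@(ray(c,u,v,z)[:2]*1000-O)).round(1)
h=cv2.cvtColor(im,cv2.COLOR_RGB2HSV)
for v in range(60,270,15):
    u=np.nonzero((h[v,280:370,1]<45)&(h[v,280:370,2]>70))[0]+280
    if len(u): print(v,u.min(),u.max(),H((u.min()+u.max())/2,v))
E
```

```text
t: 49.5
tcp_pos: [0.4576, 0.2969, 0.0736]
tool_rot: [0.684, 0.729, 0.002, 0.001]
force: [1.1, 1.5, -1.5]
finger_gap: 0.235
t: 49.9
tcp_pos: [0.4567, 0.2967, 0.0521]
tool_rot: [0.685, 0.729, 0.001, 0.001]
force: [-0.6, 0.2, -1.5]
finger_gap: 0.238
[-95.6 275. ] 0.2347750136892048
q6 options [(np.float64(-180.0), -150), (np.float64(-0.0), 30)]
tcp [456.7 296.9  52.4] yaw 93.6 shift [-0.   -0.35  0.58] spin -0.0
```

```bash
python3 -m crank '[[[0,-0.33,0.6],0],[[0,-0.33,0.6],0],[[0,-0.33,0.6],0],[[0,-0.33,0.6],0],[[0,-0.33,0.6],0]]'
python3 - <<'E'
from h import *
th=np.radians(3.6); A=np.array([[np.cos(th),-np.sin(th)],[np.sin(th),np.cos(th)]]); O=np.array([569.3,28.5])
s=manip.sense(); print((A.T@(s['tcp_pos'][:2]*1000-O)).round(1),s['tcp_pos'][2])
im,c=snap('scene','sc2'); u,v=map(int,proj(c,np.r_[A@[-99,190]+O,52]/1000)); print(u,v)
cv2.imwrite('pics/sc2c.png',cv2.resize(im[v-50:v+50,u-60:u+60],(720,600),interpolation=cv2.INTER_CUBIC)[:,:,::-1])
E
```

```text
t: 50.45
tcp_pos: [0.4518, 0.297, 0.0452]
tool_rot: [0.685, 0.729, 0.0, 0.0]
force: [0.4, -0.6, -1.3]
finger_gap: 0.237
[-100.4  275.3] 0.04521831416575972
394 157
```

View pics/sc2c.png

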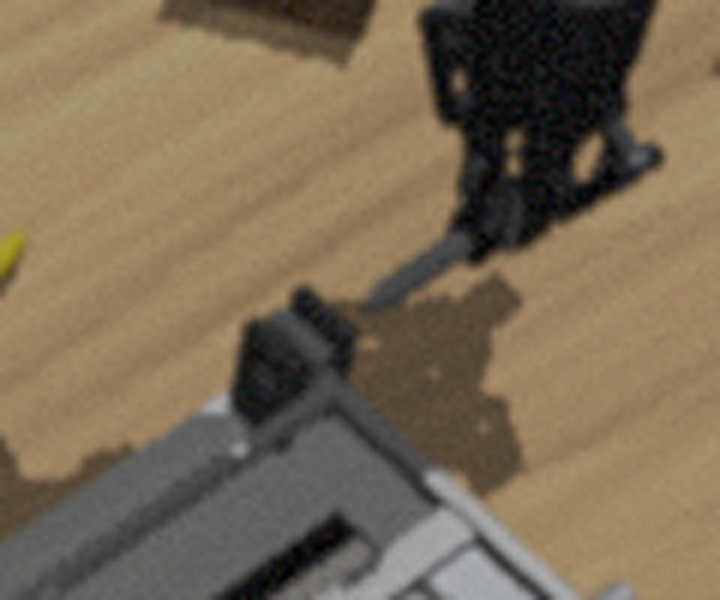

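```bash
python3 -m crank '[[[0,0.08,-0.08],0],[[-1,0.08,-0.08],0],[[-1.8,0.08,-0.08],0],[[-2.4,0.08,-0.08],0],[[-3,0.08,-0.08],0],[[-3.5,0.08,-0.08],0],[[-4,0.08,-0.08],0],[[-4.5,0.08,-0.08],0],[[-4.5,0.08,-0.08],0]]'
python3 -c "
from h import *
th=np.radians(3.6); A=np.array([[np.cos(th),-np.sin(th)],[np.sin(th),np.cos(th)]]); O=np.array([569.3,28.5])
s=manip.sense();print(A.T@(s['tcp_pos'][:2]*1000-O),s['tcp_pos'][2],s['force'],s['ft_torque'])"
```

```text
t: 51.4
tcp_pos: [0.4553, 0.2513, 0.0458]
tool_rot: [0.685, 0.729, -0.0, -0.0]
force: [-0.0, -0.5, -2.0]
finger_gap: 0.237
[-99.77442212 229.56507839] 0.04581147782530969 [-0.03200596 -0.53314325 -2.04960537] [-0.02903742  0.05517897 -0.00623461]
```

```bash
python3 -m crank '[[[-0.6,0.04,0],0],[[-1.2,0.04,0],0],[[-1.8,0.04,0],0],[[-2.4,0.04,0],0],[[-3,0.04,0],0],[[-3.4,0.04,0],0],[[-3.7,0.04,0],0],[[-3.7,0.04,0],0]]'
python3 -m crank '[[[-0.2,0,0],0],[[-0.3,0,0],0],[[-0.4,0,0],0],[[-0.5,0,0],0],[[-0.5,0,0],0]]'
python3 -c "
from h import *
th=np.radians(3.6); A=np.array([[np.cos(th),-np.sin(th)],[np.sin(th),np.cos(th)]]); O=np.array([569.3,28.5])
s=manip.sense();print(A.T@(s['tcp_pos'][:2]*1000-O),s['tcp_pos'][2],s['force'],s['ft_torque'])"
```

```text
t: 52.2
tcp_pos: [0.4581, 0.2147, 0.0458]
tool_rot: [0.685, 0.729, -0.0, -0.0]
force: [-0.3, -0.5, -0.9]
finger_gap: 0.237
t: 52.7
tcp_pos: [0.4583, 0.21, 0.0458]
tool_rot: [0.685, 0.729, -0.0, -0.0]
force: [0.1, -0.5, -1.6]
finger_gap: 0.233
[-99.37586366 188.14247812] 0.04582738508928817 [ 0.05752414 -0.49148828 -1.56360161] [-0.01462588 -0.01065927 -0.00579074]
```

```bash
python3 -m crank '[[[-0.1,0,0],0],[[-0.2,0,0],0],[[-0.3,0,0],0],[[-0.3,0,0],0]]'
```

```text
t: 53.1
tcp_pos: [0.4585, 0.2092, 0.0459]
tool_rot: [0.685, 0.728, 0.001, -0.001]
force: [-1.4, 11.7, -2.1]
finger_gap: 0.236
```

Contact at 11.7 N: the grip is against the clevis. Release, rise, and check.

```bash
python3 -m crank '[[[0,0,0],0],[[0,0,0],0],[[0,0,0],0],[[0,0,0],0],[[0,0,-3],0],[[0,0,-8],0],[[0,0,-13],0],[[2,0,-18],0],[[6,0,-22],0],[[10,0,-25],0]]' 4.5
python3 -m crank '[[[-5,0,-3],-8],[[-10,0,-3],-16],[[-15,0,-3],-24],[[-20,0,-3],-32],[[-25,-2,-3],-40],[[-27,-5,-3],-48],[[-27,-8,-3],-56],[[-27,-8,-3],-64],[[-27,-8,-3],-72],[[-27,-8,-3],-80]]'
python3 -m crank '[[[0,0,0],0],[[0,0,0],-7],[[0,0,0],-7],[[0,0,0],-7]]'
python3 - <<'E'
from h import *
im,c=snap('wrist','w20'); print(manip.sense()['tcp_pos'])
snap('scene','sc3')
E
```

```text
t: 54.1
tcp_pos: [0.4532, 0.2991, 0.2926]
tool_rot: [0.686, 0.728, 0.001, 0.001]
force: [0.6, -0.4, -0.5]
finger_gap: 0.526
t: 55.1
tcp_pos: [0.3891, 0.0241, 0.3197]
tool_rot: [0.059, 0.998, -0.0, 0.0]
force: [-0.5, 0.3, -0.5]
finger_gap: 0.527
t: 55.5
tcp_pos: [0.3897, 0.0246, 0.3195]
tool_rot: [0.002, 1.0, -0.0, -0.0]
force: [0.9, -0.4, -0.5]
finger_gap: 0.523
[0.38973106 0.02458682 0.31954344]
```

View pics/w20.png

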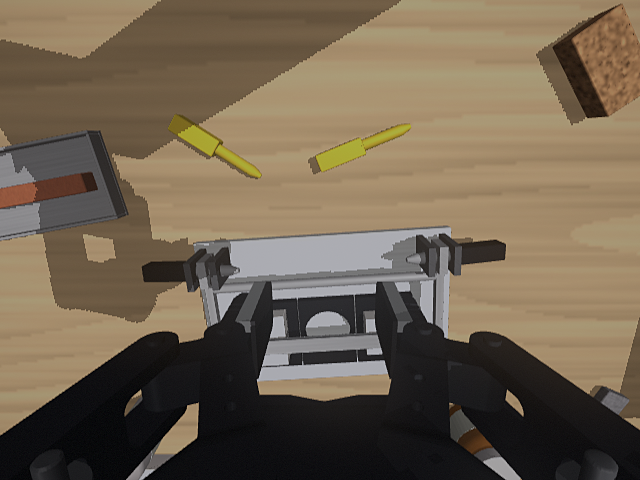

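Run:
```python
from h import *
im,c=load('w20')
th=np.radians(3.6); A=np.array([[np.cos(th),-np.sin(th)],[np.sin(th),np.cos(th)]]); O=np.array([569.3,28.5])
H=lambda u,v,z:(A.T@(ray(c,u,v,z/1000)[:2]*1000-O)).round(1)
print('R end',H(143,271,58),'L end',H(505,249,58),'noses',H(239,268,52),H(406,259,52))
cv2.imwrite('pics/w20c.png',np.hstack([cv2.resize(im[225:300,x:x+120],(400,250),interpolation=cv2.INTER_CUBIC) for x in(130,395)])[:,:,::-1])
s,cs=load('sc3')
for n,p in(('spray',(.746,-.244,.1)),('jar',(.75,.18,.05))): print(n,proj(cs,p))
```

```text
R end [-106.  -220.3] L end [-104.7  222.1] noses [ -99.8 -103.5] [-97.7 104.1]
spray (np.float64(322.3830212077123), np.float64(325.226987556134))
jar (np.float64(460.28536942854106), np.float64(239.29384224035402))
```

View pics/w20c.png

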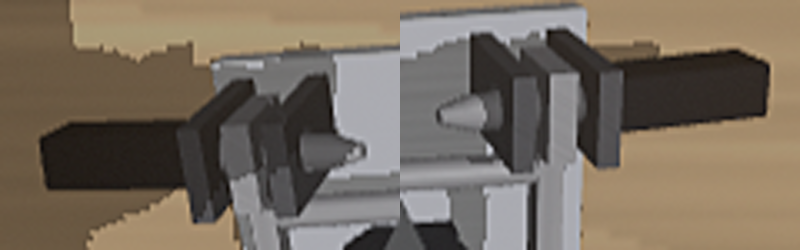

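Run:
```python
from h import *
a,_=load('scene0'); b,_=load('sc3')
for n,(u,v) in(('spray',(318,325)),('jar',(484,226)),('tray',(207,248))):
    print(n,np.abs(a[v-25:v+25,u-18:u+18].astype(int)-b[v-25:v+25,u-18:u+18]).mean().round(1))
manip.sign_off()
```

```text
spray 4.9
jar 3.2
tray 23.6
the job is handed in; nothing more can be done
```

The holder is ready for the rinse, and I handed the job in at about 56 s of the 210 s allowed; no verdict was reported.

- **Stick:** it lies in the small steel tray along the tray's y, measured at the tray's centre and about 10° with the tray's own angle.
- **Blanks:** only the square and the oblong were on the bench; I found no round one, so its nest is empty. Both measured level at 44 mm (53.3 x 53.1 mm and 73.1 x 43.4 mm).
- **Oblong:** on the first try it caught the nest rim and tipped in the grip. I set it flat on the bench, regrasped it, and it went in freely.
- **Gate:** folded down with the rail pinched until it met its stop (31.8 N up), before either pin went in.
- **Pins:** one through each clevis, pushed in until the grip met the cheek (about 14 N right, 12 N left). The second pin had been knocked about 6 cm aside, so I measured it again before picking it up. The last close-up shows both through the cheeks and tab.
- **Doubtful reading:** the pin noses measured 2–3 mm short of full depth while the grip ends read as fully in. I took that as camera error, since no gap was visible, and did not nudge them again.
- **Spray bottle and grit jar:** the before-and-after pictures show no change, so both are still standing.
- **Slips:** one stray move row shifted the arm about 5 cm in free air, with no contact. I also viewed 19 pictures, past the budget of 14.

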